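# Show the green-capped tube to the inspection camera

### The job

The red-capped tube standing alone in the small blue holder has been looked at: stand it in the empty hole of the yellow tube rack, fully down, and let go of it. Then take the green-capped tube out of the rack and show it to the inspection camera: hold it in the air, cap up, 12 cm straight out in front of the lens, with its lower part (30 mm above the foot) in the middle of the view, leaned so that it is square to the line of sight (the camera looks down at a slope, so the cap leans away from it) and appears upright in the picture. Finish while holding it there, quite still, and leave the camera and everything else where it is.

Things in the scene. Friction and masses are not known exactly. Their poses are not given: they have to be found in the camera images.
- tube_red: sample tube with a red cap that stands in the blue holder, 16 mm thick and 88 mm long with a cap 19 mm wide making 98 mm in all, 18 g; origin at the centre of its foot, z up along its axis to the cap
- tube_green: sample tube with the only green cap, standing in one of the rack's holes, 16 mm thick and 88 mm long with a cap 19 mm wide making 98 mm in all, 18 g; origin at the centre of its foot, z up along its axis to the cap
- tube_white: sample tube with a white cap, in the rack, to be left there, 16 mm thick and 88 mm long with a cap 19 mm wide making 98 mm in all, 18 g; origin at the centre of its foot, z up along its axis to the cap
- tube_red_rack: another sample tube with a red cap, in the rack, to be left there, 16 mm thick and 88 mm long with a cap 19 mm wide making 98 mm in all, 18 g; origin at the centre of its foot, z up along its axis to the cap
- rack: fixed yellow plastic block 56 x 216 x 46 mm with a row of four upright bores 50 mm apart along its y axis; each bore is 19.5 mm wide and 40 mm deep with its floor 6 mm above the worktop, so the tubes have play, lean up to 0.08 rad and stand 52 mm (with the cap 58 mm) out of the block; origin at the centre of its underside, z up
- rack_hole2 (a point): centre of the mouth of the rack's empty bore (46 mm above the worktop; the tube's foot ends 40 mm below it); axes as the rack's
- rack_hole0 (a point): centre of the mouth of a bore that has a tube in it at the start (at y = -75 mm on the rack)
- rack_hole1 (a point): the same, the bore at y = -25 mm on the rack
- rack_hole3 (a point): the same, the bore at y = +75 mm on the rack
- holder: fixed blue plastic block 60 x 60 x 46 mm with a single bore like the rack's (19.5 mm wide, 40 mm deep, floor 6 mm above the worktop); origin at the centre of its underside
- lens (a point): centre of the front glass of the camera's black 34 mm lens barrel (camera about 90 mm long). It looks along its own -x axis, 30 degrees (0.52 rad) below level; y is level; z is square to the line of sight, 30 degrees from upright, its top away from the camera. The camera is clamped 110 mm before an upright column 350 mm high; the clamp's height differs between starts
- focus (a point): point in the air on the line of sight, 120 mm in front of the lens glass, axes as those of lens; here the sample is to be held, the tube's z along this z. The camera's stand is fixed (dark foot 130 x 130 x 14 mm under the column); the clamp stays unless pushed hard
- sample (a point): point on the axis of the green-capped tube, 30 mm above its foot; axes as the tube's
- petri_dish: bystander: glass dish 91 mm wide and 14 mm high, origin under its centre
- vial: bystander: glass vial with a black cap, 33 mm wide and 70 mm high, origin under its centre
- weight: bystander: brass weight with a knob, 32 mm wide and 34 mm high, origin under its centre

How it is judged:
By the outcome, as a careful person would: the job done as asked, in the order asked, and still so for the second after the job is handed in, while the arm keeps its last pose, push and grip.
It also fails if it takes over 58 s, if anything falls off the work surface, if the arm or the gripper's body presses on something with over 40 N, if the wrist force passes 120 N, or if a joint passes its speed limit or range.

### The arm

A 7-joint arm with a two-finger parallel gripper is mounted at the origin on a cart in front of the work surface, level with it; the furniture and walls round the work are solid. World frame = base frame: x ahead of the robot, y to its left, z up, the work surface at z = 0. Lengths are in m, angles in rad, forces in N, time in s.
With the tool pointing down it reaches from about 0.4 to 0.875 m from the base axis. Payload 4.4 kg.
Tool frame: the origin (TCP) lies at the very end of the fingers, on their centre line; the grasp point (between the pads) lies 19 mm behind it; z points along the fingers, y is the line along which they close (so a half turn about z gives the same grasp; the last joint's range is limited). The gripper opens to 85 mm and grips with 20 to 120 N. Pads are 22 mm wide; open, the fingers measure 114 mm over their backs; the gripper's body (76 mm by 85 mm) begins 54 mm behind the grasp point. The pads swing forward as they close: fully open they stand 13 mm farther back than shut.
Start: joints at [-1.297, 0.628, 0.038, 1.517, -0.027, 0.996, -0.02], TCP at [0.217, 0.613, 0.201] pointing down, gripper open.
Joint ranges: [-3.06, 3.06], [-0.37, 2.12], [-1.25, 1.32], [0.18, 2.47], [-1.1, 4.24], [0.23, 1.98], [-2.94, 2.94]. Speed limits (rad/s): [2.57, 2.57, 3.14, 3.14, 3.14, 3.14, 3.14].

### API

Orientations are given as [roll, pitch, yaw] about the fixed x, y, z axes, in that order (R = Rz(yaw) Ry(pitch) Rx(roll)).
In Python, from station import get_state, get_image, finish_job gives the robot as it stands.
- The arm moves only by the tool send_rows, never from a script. Its argument "moves" is a list of rows, each an object of numbers: "gripper": the closure, from 0 (fully open) to 1 (shut); "tx", "ty", "tz": the shift along the tool's x, y, z normalised to -1 to 1, where 1 is 2.5 cm; "turn": the turn about the tool's z normalised to -1 to 1, where 1 is 0.1 rad. In form: [{"gripper": .., "tx": .., "ty": .., "tz": .., "turn": ..}, ...]. A call has 1 to 20 rows; each row shifts and turns the commanded pose from where the row before left it, along the tool's axes as they then stand; what a row does not reach is not made up. A row lasts 1/12 s, in which the tool goes at most 41.7 mm and 7.16 degrees, less where a joint would pass 70% of its speed; a pose out of reach is approached as far as the arm can. A call with a number of a shift or a turn outside -1 to 1 is refused whole. A call with a gripper value outside its range is refused whole. The fingers move at their own pace and stop on an object; the grip force is fixed at half the most. Time passes only in rows, so rows that do not move let the fingers close. It gives the time, the measured TCP pose, the force, the opening and the grip force at its end, in the units of the state.
- get_state(): the state, without advancing time (a new reading comes with each control period).
- get_image(name): name is "scene" or "side" or "wrist"; returns a dict with "pixels" (420x560x3 uint8, blue, green, red), "intrinsics" (3x3 intrinsics, pixels), "eye" and "rotation" of the camera in the world; the wrist camera has in their place "T_tool_cam" (4x4, takes a point from camera to tool coordinates, whose origin is the TCP and whose axes are the flange's). Camera axes: x right, y down, z forward; pixel columns grow to the right and rows downward; lengths in m; the calibration is good to about 2 mm. The wrist camera is an equidistant fisheye: a pixel r from the principal point sees the ray r / f radians off the axis. A picture is of the moment at which its call begins: read the wrist's pose just before it. There is no depth.
- finish_job(): hands the job in; it is judged then, once.
The state is a dict: "time_s": time; "q": joint angles; "joint_vel": joint speeds; "joint_efforts": joint torques, N m; "position": TCP position; "orientation": TCP orientation; "ft_force": force on the tool from outside, world axes, zero at the start; "ft_torque": the same for the moment, N m; "width": opening from 0.0 (shut) to 1.0 (fully open); "gripper_force": force on a finger pad.
Only numpy, scipy, OpenCV 4.12 (cv2) and the standard library are available. Lean on these libraries where they do the work, as an engineer would, in place of code of your own. Each camera call takes 0.05 s, during which the arm holds its last target. There are 200 camera calls.

## Working session

There is one attempt and no reset: what is moved stays moved. The work goes in short steps, Python scripts to look and compute and a tool call to move; the robot and the scene stay as the last step left them, time stands still between calls to the robot, and variables do not carry over. Pictures are saved under pics/ and viewed, at most 10 in all, crops included, and the job is handed in when it is done.

Besides the shell and the picture viewer there is one more tool, called after "Call:" as name(argument=value, ...), one argument or row to a line, values as JSON. send_rows: Moves the arm, as the interface text tells. Scaled input: -1 to 1 covers 2.5 cm each way for a shift and 0.1 rad each way for a turn. Its arguments: {"type":"object","properties":{"moves":{"type":"array","items":{"type":"object","properties":{"gripper":{"type":"number"},"tx":{"type":"number","minimum":-1,"maximum":1},"ty":{"type":"number","minimum":-1,"maximum":1},"tz":{"type":"number","minimum":-1,"maximum":1},"turn":{"type":"number","minimum":-1,"maximum":1}}}}},"required":["moves"]}

```bash
mkdir -p pics; ls
python3 - <<'E'
from station import *
import cv2,numpy as np
s=get_state();print(s)
for n in("scene","side","wrist"):
    d=get_image(n);cv2.imwrite(f"pics/{n}0.png",d["pixels"])
    print(n,{k:np.round(v,4).tolist() for k,v in d.items() if k!="pixels"})
a=cv2.imread("pics/scene0.png");
E
```

```text
pics
{'time_s': 0.0, 'q': array([-1.29676652,  0.62932312,  0.03843828,  1.518367  , -0.02699346,
        0.99629278, -0.01997121]), 'joint_vel': array([ 1.37986997e-03, -3.32422660e-04, -1.56796475e-03, -4.48221623e-04,
       -5.95496991e-04, -2.80430990e-04, -8.64834464e-05]), 'joint_efforts': array([ 7.25827958e-04, -5.63412344e+01,  1.22605562e+00, -1.93445742e+01,
        1.09393799e-02,  1.03213865e-02,  1.30301444e-05]), 'position': array([0.21640936, 0.6121976 , 0.1996043 ]), 'orientation': array([-3.13972050e+00,  2.67576456e-05,  2.80179823e+00]), 'ft_force': array([ 0.55586547, -0.66909768, -0.4374198 ]), 'ft_torque': array([ 0.01289081, -0.00136912, -0.03364319]), 'gripper_force': 0.0, 'width': 1.0034004962651204}
scene {'intrinsics': [[503.6071, 0.0, 279.8839], [0.0, 503.6071, 193.9573], [0.0, 0.0, 1.0]], 'eye': [-0.0979, -0.3588, 0.7069], 'rotation': [-2.1361, -0.0012, -0.9114]}
side {'intrinsics': [[399.6155, 0.0, 281.2143], [0.0, 399.6155, 207.1051], [0.0, 0.0, 1.0]], 'eye': [0.3045, 0.8312, 0.6363], 'rotation': [-2.1553, 0.0084, -2.7388]}
wrist {'intrinsics': [[325.1923, 0.0, 277.9546], [0.0, 325.1923, 213.5831], [0.0, 0.0, 1.0]], 'T_tool_cam': [[-0.0014, -0.9587, -0.2846, 0.072], [1.0, -0.0013, -0.0005, -0.0011], [0.0001, -0.2846, 0.9587, -0.1751], [0.0, 0.0, 0.0, 1.0]]}
```

View pics/scene0.png

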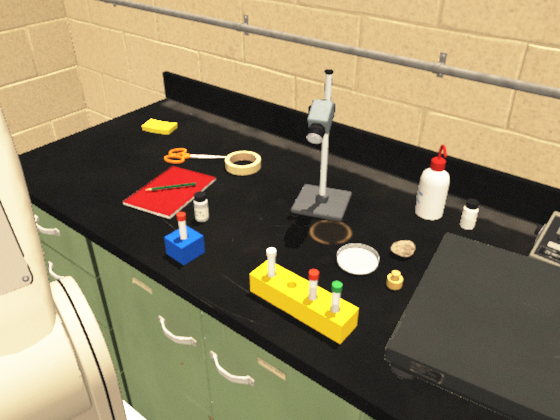

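View pics/side0.png

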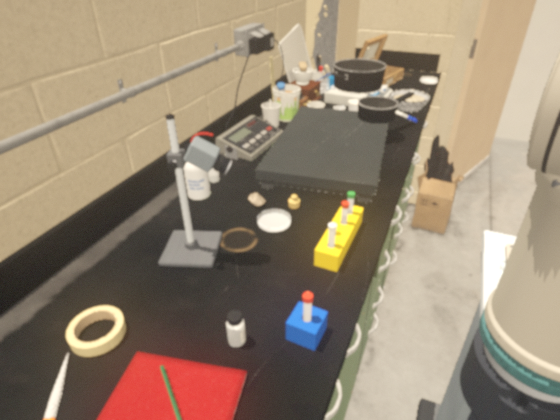

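The scene view shows the red tube in the holder (cap at 182,217), the rack with its white (271,253), red (314,275) and green (337,287) tubes, the empty hole (292,286) and the lens at about (316,132). The side view shows holder tube cap at (308,298), rack caps at (333,228), (346,206) and (351,196), and the camera at (202,153) on its column. Next I'll enlarge crops of these.

```bash
cat > h.py <<'E'
import numpy as np,cv2
from scipy.spatial.transform import Rotation as R
K={"scene":(503.6071,279.8839,193.9573),"side":(399.6155,281.2143,207.1051)}
P={"scene":([-0.0979,-0.3588,0.7069],[-2.1361,-0.0012,-0.9114]),"side":([0.3045,0.8312,0.6363],[-2.1553,0.0084,-2.7388])}
def proj(n,X):
    f,cx,cy=K[n];e,r=P[n];c=(np.atleast_2d(X)-e)@R.from_euler('xyz',r).as_matrix()
    return np.c_[f*c[:,0]/c[:,2]+cx,f*c[:,1]/c[:,2]+cy]
def ray(n,u):
    f,cx,cy=K[n];e,r=P[n];d=R.from_euler('xyz',r).apply([(u[0]-cx)/f,(u[1]-cy)/f,1]);return np.array(e),d/np.linalg.norm(d)
Kw=(325.1923,277.9546,213.5831)
T=np.array([[-0.0014,-0.9587,-0.2846,0.072],[1,-0.0013,-0.0005,-0.0011],[0.0001,-0.2846,0.9587,-0.1751],[0,0,0,1]])
def wray(s,u):
    "wrist pixel -> ray, s=(pos,rpy)"
    f,cx,cy=Kw;v=np.array([u[0]-cx,u[1]-cy]);r=np.hypot(*v);a=r/f
    d=np.r_[v/max(r,1e-9)*np.sin(a),np.cos(a)];Rt=R.from_euler('xyz',s[1]).as_matrix()
    return s[0]+Rt@T[:3,3],Rt@T[:3,:3]@d
def wproj(s,X):
    f,cx,cy=Kw;Rt=R.from_euler('xyz',s[1]).as_matrix();Y=(np.atleast_2d(X)-s[0])@Rt;c=(Y-T[:3,3])@T[:3,:3]
    r=np.hypot(c[:,0],c[:,1]);a=np.arctan2(r,c[:,2]);return np.c_[cx+f*a*c[:,0]/r,cy+f*a*c[:,1]/r]
def tri(rays):
    A=0;b=0
    for e,d in rays:
        d=d/np.linalg.norm(d);M=np.eye(3)-np.outer(d,d);A=A+M;b=b+M@e
    x=np.linalg.solve(A,b);return x,[round(float(np.linalg.norm((np.eye(3)-np.outer(d,d)/(d@d))@(x-e))),4) for e,d in rays]
def plane(e,d,z): return e+d*(z-e[2])/d[2]
E
python3 - <<'E'
from h import *
im={n:cv2.imread(f"pics/{n}0.png") for n in("scene","side")}
for lab,a,b in(("holdertube",(182,217),(308,298)),("white",(271,253),(333,228)),("red",(314,275),(346,206)),("green",(337,287),(351,196))):
    print(lab,tri([ray("scene",a),ray("side",b)]))
def crop(n,x,y,w,h,k): return cv2.resize(im[n][y:y+h,x:x+w],None,fx=k,fy=k,interpolation=cv2.INTER_CUBIC)
m=np.zeros((600,800,3),np.uint8)
def put(c,x,y): m[y:y+c.shape[0],x:x+c.shape[1]]=c
put(crop("scene",245,240,120,100,4),0,0)      # 480x400
put(crop("side",305,185,70,90,4),490,0)   #280x360
put(crop("scene",155,205,60,60,3),0,410)
put(crop("side",280,285,55,62,3),190,410)
put(crop("scene",285,60,70,160,1),370,410)
put(crop("scene",295,90,50,58,4),440,368)
put(crop("side",155,130,70,58,2.4 and 2),650,370)
put(crop("side",155,225,70,50,2),650,490)
cv2.imwrite("pics/m1.png",m)
E
```

```text
holdertube (array([0.46591228, 0.33886598, 0.09536591]), [0.0003, 0.0003])
white (array([0.48690547, 0.11523693, 0.09556751]), [0.0002, 0.0002])
red (array([0.4847554 , 0.01473153, 0.09543325]), [0.001, 0.001])
green (array([ 0.48476615, -0.03475471,  0.09525206]), [0.0003, 0.0003])
```

View pics/m1.png

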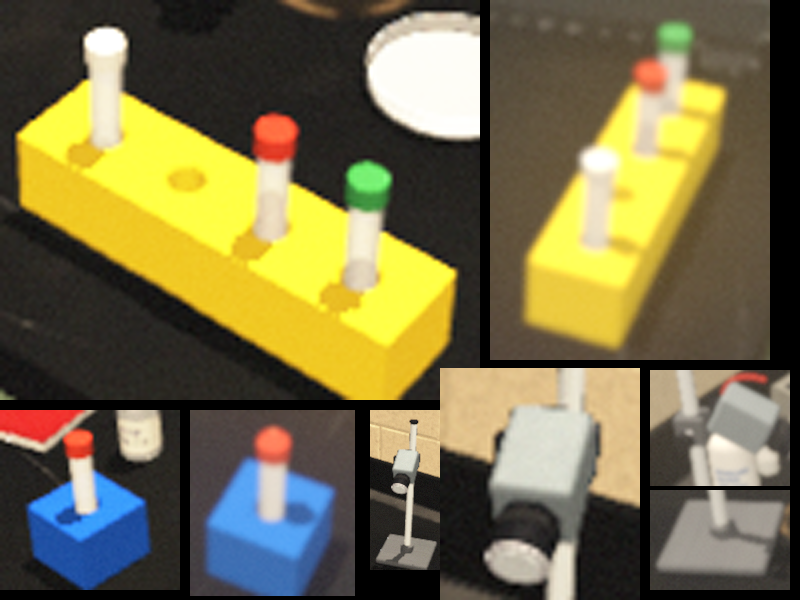

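View pics/wrist0.png

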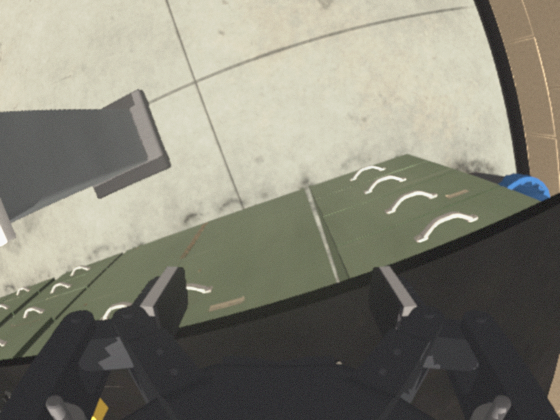

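The mosaic gives the box corners. In scene pixels the rack top is at (249.5,273), (267,260), (359,307.5) and (342,327), the empty hole is at (291.8,285) and the lens glass at (314.8,138). The wrist view shows only the floor and cabinets. Cap heights come out at 0.095, which matches the text. Next I'll fit the boxes and the lens.

Run:
```python
from h import *
from scipy.optimize import least_squares,linear_sum_assignment
im={n:cv2.imread(f"pics/{n}0.png") for n in("scene","side")}
def fit(obs,lx,ly,z,g):
    def C(p):
        c=np.array([[1,1],[1,-1],[-1,-1],[-1,1]])*[lx/2,ly/2];co,s=np.cos(p[2]),np.sin(p[2])
        return np.c_[c@np.array([[co,s],[-s,co]])+p[:2],np.full(4,p[3])]
    def f(p):
        r=[]
        for n,o in obs.items():
            q=proj(n,C(p));o=np.array(o);D=np.linalg.norm(q[:,None]-o[None],axis=2);i,j=linear_sum_assignment(D);r.append((q[i]-o[j]).ravel())
        return np.concatenate(r)
    s=least_squares(f,g+[z]);print(np.round(s.x,4),"z exp",z,"rms px",np.sqrt(np.mean(s.fun**2)).round(2))
    return s.x
print("rack");rk=fit({"scene":[(249.5,273.3),(267,260),(359,307.5),(341.75,326.75)],"side":[(342.5,207),(364,208),(314.5,249.5),(339.5,255.5)]},.056,.216,.046,[.486,.04,0.])
print("holder");fit({"scene":[(164.3,239),(183.3,224.3),(204.3,239),(185,250)],"side":[(297.7,302.3),(327.3,310.7),(317.7,331),(286,322.3)]},.06,.06,.046,[.466,.339,.2])
g,_=tri([ray("scene",(322,202)),ray("side",(190,247))]);print("foot ctr",g)
print("foot");ft=fit({"scene":[(303,186),(352,192),(345,218),(291,209)],"side":[(178,231),(222,236),(215,265),(160,262)]},.13,.13,.014,[g[0],g[1],.0])
print("hole2 scene",plane(*ray("scene",(291.75,285)),.046)," from rack",rk[:2]+[-.025*np.sin(rk[2]),.025*np.cos(rk[2])])
print("col top",tri([ray("scene",(328.5,72)),ray("side",(171,117))]))
e,d=ray("scene",(314.75,138))
for r in np.arange(1.0,1.4,.0): pass
for k in np.linspace(.6,1.1,11): print(np.round(e+d*k,3),end=' ')
# caps by colour
for n in im:
    h=cv2.cvtColor(im[n],cv2.COLOR_BGR2HSV)
    m=((h[...,0]<8)|(h[...,0]>172))&(h[...,1]>150)&(h[...,2]>100)
    gm=(abs(h[...,0].astype(int)-62)<14)&(h[...,1]>120)&(h[...,2]>80)
    for a,M in(("red",m),("green",gm)):
        N,L,S,c=cv2.connectedComponentsWithStats(M.astype(np.uint8));print(n,a,[(S[i,4],S[i,:4].tolist(),c[i].round(1).tolist()) for i in range(1,N) if 25<S[i,4]<400])
```

```text
rack
[ 0.4853  0.0399 -0.0226  0.0445] z exp 0.046 rms px 1.06
holder
[0.4656 0.3366 0.0119 0.0431] z exp 0.046 rms px 1.46
foot ctr [0.81806578 0.21182066 0.00549399]
foot
[0.8115 0.2086 0.3553 0.0089] z exp 0.014 rms px 1.8
hole2 scene [0.48378939 0.06246096 0.046     ]  from rack [0.48588639 0.06493307]
col top (array([0.8115362 , 0.21124179, 0.34510869]), [0.0012, 0.0012])Traceback (most recent call last):
  File "<stdin>", line 22, in <module>
ZeroDivisionError: float division by zero
```

Rack, holder and column fits agree with the given sizes. The rack's yaw is about 0, so hole2 is at about (0.486, 0.065). Next I'll turn the tool (y along world x) and go above the holder.

Call:
send_rows(
  moves=[
    {"turn": 0.945,"gripper": 0},
    {"turn": 0.945,"gripper": 0},
    {"turn": 0.945,"gripper": 0},
    {"turn": 0.945,"gripper": 0},
    {"turn": 0.945,"gripper": 0},
    {"turn": 0.945,"gripper": 0},
    {"turn": 0.945,"gripper": 0},
    {"turn": 0.945,"gripper": 0},
    {"turn": 0.945,"gripper": 0},
    {"turn": 0.945,"gripper": 0},
    {"turn": 0.945,"gripper": 0},
    {"turn": 0.945,"gripper": 0},
    {"turn": 0.945,"gripper": 0},
  ],
)

```text
schema error: expected keys gripper, tx, ty, tz, turn
```

Call:
send_rows(
  moves=[
    {"tx": -1,"ty": 1,"gripper": 0},
    {"tx": -1,"ty": 1,"gripper": 0},
    {"tx": -1,"ty": 1,"gripper": 0},
    {"tx": -1,"ty": 1,"gripper": 0},
    {"tx": -1,"ty": 1,"gripper": 0},
    {"tx": -1,"ty": 1,"gripper": 0},
    {"tx": -1,"ty": 1,"gripper": 0},
    {"tx": -1,"ty": 1,"gripper": 0},
    {"tx": -1,"ty": 1,"gripper": 0},
    {"tx": -1,"ty": 1,"gripper": 0},
    {"tx": -0.96,"gripper": 0.45},
    {"gripper": 0.45},
  ],
)

```text
schema error: expected keys gripper, tx, ty, tz, turn
```

```bash
cat >> h.py <<'E'
def look(fn=None):
    from station import get_state,get_image
    s=get_state();d=get_image("wrist")
    if fn: cv2.imwrite(f"pics/{fn}.png",d["pixels"])
    print("t",round(s["time_s"],2),"pos",s["position"].round(4).tolist(),"rpy",s["orientation"].round(4).tolist(),"w",round(s["width"],3),"F",s["ft_force"].round(1).tolist(),"g",round(s["gripper_force"],1))
    return (s["position"],s["orientation"]),d["pixels"]
E
python3 - <<'E'
from h import *
s,p=look("w1")
print(wproj(s,[[.466,.338,.1],[.4656,.3366,.046],[.812,.21,.345]]))
E
```

```text
t 0.15 pos [0.2164, 0.6124, 0.1998] rpy [-3.1402, -0.0, 2.8018] w 0.997 F [0.4, 0.5, 0.5] g 0.0
[[157.31037601 424.8822061 ]
 [165.5761226  399.05420383]
 [180.75461599 608.88252541]]
```

View pics/w1.png

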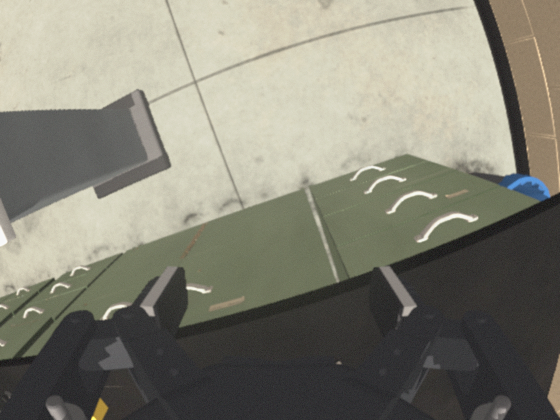

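The picture is unchanged because every row needs all five keys. I'll resend.

Call:
send_rows(
  moves=[
    {"tx": 0,"ty": 0,"tz": 0,"turn": 0.945,"gripper": 0},
    {"tx": 0,"ty": 0,"tz": 0,"turn": 0.945,"gripper": 0},
    {"tx": 0,"ty": 0,"tz": 0,"turn": 0.945,"gripper": 0},
    {"tx": 0,"ty": 0,"tz": 0,"turn": 0.945,"gripper": 0},
    {"tx": 0,"ty": 0,"tz": 0,"turn": 0.945,"gripper": 0},
    {"tx": 0,"ty": 0,"tz": 0,"turn": 0.945,"gripper": 0},
    {"tx": 0,"ty": 0,"tz": 0,"turn": 0.945,"gripper": 0},
    {"tx": 0,"ty": 0,"tz": 0,"turn": 0.945,"gripper": 0},
    {"tx": 0,"ty": 0,"tz": 0,"turn": 0.945,"gripper": 0},
    {"tx": 0,"ty": 0,"tz": 0,"turn": 0.945,"gripper": 0},
    {"tx": 0,"ty": 0,"tz": 0,"turn": 0.945,"gripper": 0},
    {"tx": 0,"ty": 0,"tz": 0,"turn": 0.945,"gripper": 0},
    {"tx": 0,"ty": 0,"tz": 0,"turn": 0.945,"gripper": 0},
  ],
)

```text
time_s: 1.28
position: [0.2164, 0.6127, 0.2002]
orientation: [-3.141, 0.0, 1.569]
ft_force: [-0.6, -0.2, -0.1]
width: 1.0
gripper_force: 0.0
```

Call:
send_rows(
  moves=[
    {"tx": -1,"ty": 1,"tz": 0,"turn": 0,"gripper": 0},
    {"tx": -1,"ty": 1,"tz": 0,"turn": 0,"gripper": 0},
    {"tx": -1,"ty": 1,"tz": 0,"turn": 0,"gripper": 0},
    {"tx": -1,"ty": 1,"tz": 0,"turn": 0,"gripper": 0},
    {"tx": -1,"ty": 1,"tz": 0,"turn": 0,"gripper": 0},
    {"tx": -1,"ty": 1,"tz": 0,"turn": 0,"gripper": 0},
    {"tx": -1,"ty": 1,"tz": 0,"turn": 0,"gripper": 0},
    {"tx": -1,"ty": 1,"tz": 0,"turn": 0,"gripper": 0},
    {"tx": -1,"ty": 1,"tz": 0,"turn": 0,"gripper": 0},
    {"tx": -1,"ty": 1,"tz": 0,"turn": 0,"gripper": 0},
    {"tx": -0.96,"ty": 0,"tz": 0,"turn": 0,"gripper": 0.4},
    {"tx": 0,"ty": 0,"tz": 0,"turn": 0,"gripper": 0.4},
  ],
)

```text
time_s: 2.28
position: [0.4697, 0.3321, 0.2006]
orientation: [3.141, 0.004, 1.564]
ft_force: [-0.8, -1.8, 0.5]
width: 0.747
gripper_force: 0.0
```

Run:
```python
from h import *
s,p=look("w2")
print(wproj(s,[[.466,.338,.1],[.4656,.3366,.046],[.812,.21,.345],[.67,.16,.27]]))
e,d=ray("scene",(314.75,138))
for k in np.arange(.85,1.1,.025): 
    X=e+d*k; v=X[:2]-[.8115,.21];print(np.round(X,3),np.hypot(*v).round(3),np.arctan2(-v[1],-v[0]).round(3))
```

```text
t 2.28 pos [0.4697, 0.3321, 0.2006] rpy [3.1413, 0.0043, 1.5641] w 0.747 F [-0.8, -1.8, 0.5] g 0.0
[[275.01131894 195.83934676]
 [275.08386033 184.83148572]
 [670.79456996 413.29842838]
 [515.60899051 450.72389152]]
[0.54  0.061 0.335] 0.309 0.501
[0.559 0.074 0.324] 0.287 0.495
[0.578 0.086 0.313] 0.264 0.487
[0.597 0.099 0.302] 0.242 0.478
[0.615 0.111 0.291] 0.22 0.468
[0.634 0.123 0.28 ] 0.197 0.455
[0.653 0.136 0.269] 0.175 0.438
[0.672 0.148 0.258] 0.153 0.417
[0.69  0.16  0.247] 0.131 0.389
[0.709 0.173 0.236] 0.109 0.349
[0.728 0.185 0.225] 0.087 0.29
```

View pics/w2.png

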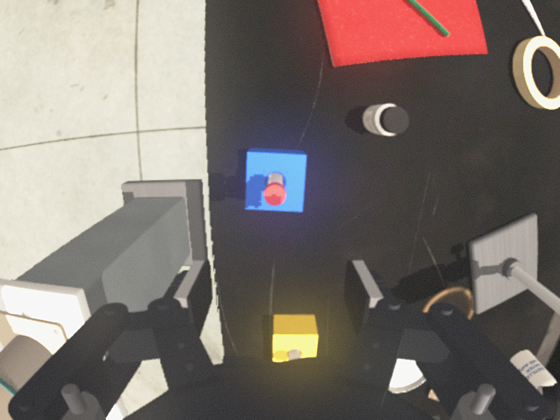

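The wrist view shows the red cap at (275,193), against a predicted (275,196). The holder top is centred near (275.5,182). The measured points hold to about 2 mm, so I'll descend and grip.

Call:
send_rows(
  moves=[
    {"tx": 0.26,"ty": -0.15,"tz": 0.94,"turn": 0,"gripper": 0.4},
    {"tx": 0,"ty": 0,"tz": 1,"turn": 0,"gripper": 0.4},
    {"tx": 0,"ty": 0,"tz": 1,"turn": 0,"gripper": 0.4},
    {"tx": 0,"ty": 0,"tz": 1,"turn": 0,"gripper": 0.4},
    {"tx": 0,"ty": 0,"tz": 1,"turn": 0,"gripper": 0.4},
    {"tx": 0,"ty": 0,"tz": 0.8,"turn": 0,"gripper": 0.4},
    {"tx": 0,"ty": 0,"tz": 0,"turn": 0,"gripper": 0.4},
    {"tx": 0,"ty": 0,"tz": 0,"turn": 0,"gripper": 1},
    {"tx": 0,"ty": 0,"tz": 0,"turn": 0,"gripper": 1},
    {"tx": 0,"ty": 0,"tz": 0,"turn": 0,"gripper": 1},
    {"tx": 0,"ty": 0,"tz": 0,"turn": 0,"gripper": 1},
    {"tx": 0,"ty": 0,"tz": 0,"turn": 0,"gripper": 1},
    {"tx": 0,"ty": 0,"tz": 0,"turn": 0,"gripper": 1},
    {"tx": 0,"ty": 0,"tz": 0,"turn": 0,"gripper": 1},
  ],
)

```text
time_s: 3.5
position: [0.4646, 0.3468, 0.0586]
orientation: [3.139, -0.002, 1.573]
ft_force: [-0.3, 0.1, 8.0]
width: 0.133
gripper_force: 59.0
```

The position was still settling at my last reading, so the grip sits 7 mm off in y. I'll reopen and measure the cap's offset numerically.

Call:
send_rows(
  moves=[
    {"tx": 0,"ty": 0,"tz": 0,"turn": 0,"gripper": 0.4},
    {"tx": 0,"ty": 0,"tz": 0,"turn": 0,"gripper": 0.4},
    {"tx": 0,"ty": 0,"tz": 0,"turn": 0,"gripper": 0.4},
  ],
)

```text
time_s: 3.75
position: [0.4634, 0.3459, 0.057]
orientation: [-3.141, 0.0, 1.573]
ft_force: [0.7, -0.3, 0.8]
width: 0.549
gripper_force: 0.0
```

```bash
cat >> h.py <<'E'
def blobs(p,col,lo=30,hi=6000):
    h=cv2.cvtColor(p,cv2.COLOR_BGR2HSV);H=h[...,0].astype(int)
    M={"red":(H<8)|(H>172),"green":abs(H-62)<14,"blue":abs(H-110)<12,"yellow":abs(H-28)<8}[col]&(h[...,1]>130)&(h[...,2]>80)
    N,L,S,c=cv2.connectedComponentsWithStats(M.astype(np.uint8));return [(int(S[i,4]),S[i,:4].tolist(),c[i].round(1)) for i in range(1,N) if lo<S[i,4]<hi]
E
python3 - <<'E'
from h import *
s,p=look("w3")
for a,b,c in blobs(p,"red"): print(a,b,c,plane(*wray(s,c),.1).round(4))
E
```

```text
t 3.75 pos [0.4634, 0.3459, 0.057] rpy [-3.1414, 0.0, 1.5733] w 0.549 F [0.7, -0.3, 0.8] g 0.0
1354 [262, 273, 41, 44] [281.3 296.2] [0.4637 0.3382 0.1   ]
```

Call:
send_rows(
  moves=[
    {"tx": -0.3,"ty": 0,"tz": 0,"turn": 0,"gripper": 0.4},
    {"tx": 0,"ty": 0,"tz": 0,"turn": 0,"gripper": 0.4},
    {"tx": 0,"ty": 0,"tz": 0,"turn": 0,"gripper": 1},
    {"tx": 0,"ty": 0,"tz": 0,"turn": 0,"gripper": 1},
    {"tx": 0,"ty": 0,"tz": 0,"turn": 0,"gripper": 1},
    {"tx": 0,"ty": 0,"tz": 0,"turn": 0,"gripper": 1},
    {"tx": 0,"ty": 0,"tz": 0,"turn": 0,"gripper": 1},
  ],
)

```text
time_s: 4.38
position: [0.4637, 0.3388, 0.0572]
orientation: [3.141, -0.0, 1.574]
ft_force: [-0.5, -0.0, 1.5]
width: 0.142
gripper_force: 58.5
```

Run:
```python
from h import *
s,p=look("w4")
for a,b,c in blobs(p,"red"): print(a,b,c,plane(*wray(s,c),.1).round(4))
```

```text
t 4.38 pos [0.4637, 0.3388, 0.0572] rpy [3.1412, -0.0004, 1.5735] w 0.142 F [-0.5, -0.0, 1.5] g 58.5
1140 [264, 259, 29, 46] [277.8 282. ] [0.4624 0.3387 0.1   ]
```

Call:
send_rows(
  moves=[
    {"tx": 0,"ty": 0,"tz": -0.5,"turn": 0,"gripper": 1},
    {"tx": 0,"ty": 0,"tz": -1,"turn": 0,"gripper": 1},
    {"tx": 0,"ty": 0,"tz": -1,"turn": 0,"gripper": 1},
    {"tx": 0,"ty": 0,"tz": -1,"turn": 0,"gripper": 1},
    {"tx": 0,"ty": 0,"tz": -1,"turn": 0,"gripper": 1},
    {"tx": 0,"ty": 0,"tz": -0.5,"turn": 0,"gripper": 1},
    {"tx": -0.9,"ty": 0.08,"tz": 0,"turn": 0,"gripper": 1},
    {"tx": -0.9,"ty": 0.08,"tz": 0,"turn": 0,"gripper": 1},
    {"tx": -0.9,"ty": 0.08,"tz": 0,"turn": 0,"gripper": 1},
    {"tx": -0.9,"ty": 0.08,"tz": 0,"turn": 0,"gripper": 1},
    {"tx": -0.9,"ty": 0.08,"tz": 0,"turn": 0,"gripper": 1},
    {"tx": -0.9,"ty": 0.08,"tz": 0,"turn": 0,"gripper": 1},
    {"tx": -0.9,"ty": 0.08,"tz": 0,"turn": 0,"gripper": 1},
    {"tx": -0.9,"ty": 0.08,"tz": 0,"turn": 0,"gripper": 1},
    {"tx": -0.9,"ty": 0.08,"tz": 0,"turn": 0,"gripper": 1},
    {"tx": -0.9,"ty": 0.08,"tz": 0,"turn": 0,"gripper": 1},
    {"tx": -0.9,"ty": 0.08,"tz": 0,"turn": 0,"gripper": 1},
    {"tx": -0.9,"ty": 0.08,"tz": 0,"turn": 0,"gripper": 1},
    {"tx": 0,"ty": 0,"tz": 0,"turn": 0,"gripper": 1},
    {"tx": 0,"ty": 0,"tz": 0,"turn": 0,"gripper": 1},
  ],
)

```text
time_s: 6.1
position: [0.4882, 0.0673, 0.182]
orientation: [-3.141, 0.0, 1.57]
ft_force: [0.3, 1.0, -0.9]
width: 0.144
gripper_force: 58.7
```

Run:
```python
from h import *
from station import get_image
s,p=look("w5")
print(wproj(s,[[.486,.065,.046],s[0]]))
a=get_image("scene")["pixels"];b=get_image("side")["pixels"];cv2.imwrite("pics/s5.png",a);cv2.imwrite("pics/d5.png",b)
x=np.array(s[0]);print(proj("scene",[x]),proj("side",[x]))
m=np.zeros((600,800,3),np.uint8)
def put(c,X,Y,k):
    c=cv2.resize(c,None,fx=k,fy=k,interpolation=cv2.INTER_CUBIC);c=c[:600-Y,:800-X];m[Y:Y+c.shape[0],X:X+c.shape[1]]=c
put(p[180:420,180:380],0,0,2.2)
u=proj("scene",[x])[0].astype(int);put(a[u[1]-55:u[1]+75,u[0]-60:u[0]+60],440,0,3);print("scene off",u-[60,55])
u=proj("side",[x])[0].astype(int);put(b[u[1]-30:u[1]+60,u[0]-45:u[0]+45],440,395,2.25);print("side off",u-[45,30])
cv2.imwrite("pics/m5.png",m)
```

```text
t 6.1 pos [0.4882, 0.0673, 0.182] rpy [-3.1415, 0.0001, 1.5702] w 0.144 F [0.3, 1.0, -0.9] g 58.7
[[276.99987171 195.90785594]
 [280.05068809 246.60186827]]
[[292.12386389 225.14030621]] [[341.08816504 184.98606608]]
scene off [232 170]
side off [296 154]
```

View pics/m5.png

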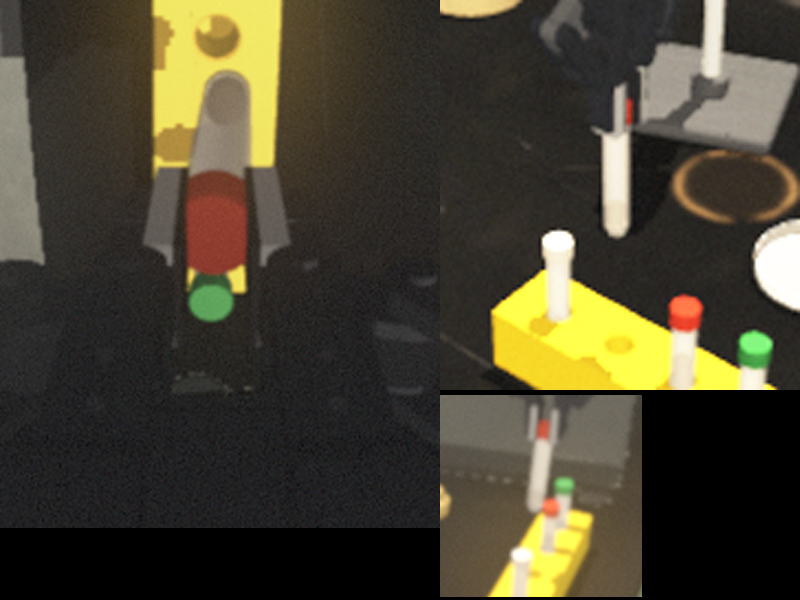

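The wrist crop shows the empty hole at full-image pixel (279.1,195.9) and the tube's foot at about (283,222). In the scene view the foot is at (290.7,249), and in the side view at (339,205). Next I'll work out foot and hole positions.

Run:
```python
from h import *
s=(np.array([.4882,.0673,.182]),np.array([-3.1415,.0001,1.5702]))
w=lambda x,y:(180+x/2.2,180+y/2.2)
print("hole",plane(*wray(s,w(218,36)),.046), "hole edges",plane(*wray(s,w(194,36)),.046),plane(*wray(s,w(241,36)),.046))
print("foot w",plane(*wray(s,w(227,93)),.139), "edges",plane(*wray(s,w(205,100)),.139),plane(*wray(s,w(249,100)),.139))
print("top w",plane(*wray(s,w(217,245)),.229))
print("rack edges x",plane(*wray(s,w(153,36)),.046),plane(*wray(s,w(281,36)),.046))
print("foot tri",tri([ray("scene",(290.7,248)),ray("side",(339.1,204))]))
print("hole scene",plane(*ray("scene",(232+179/3,170+345/3)),.046))
```

```text
hole [0.48806544 0.06459552 0.046     ] hole edges [0.4773352  0.06462162 0.046     ] [0.4983505  0.06458277 0.046     ]
foot w [0.49066115 0.0681497  0.139     ] edges [0.48359194 0.06579454 0.139     ] [0.49775115 0.06576135 0.139     ]
top w [0.48729296 0.06463404 0.229     ]
rack edges x [0.45894157 0.06469668 0.046     ] [0.51630517 0.0645892  0.046     ]
foot tri (array([0.48796096, 0.06858932, 0.13105337]), [0.001, 0.001])
hole scene [0.48369188 0.06258642 0.046     ]
```

Call:
send_rows(
  moves=[
    {"tx": -0.16,"ty": -0.12,"tz": 0.7,"turn": 0,"gripper": 1},
    {"tx": 0,"ty": 0,"tz": 0.8,"turn": 0,"gripper": 1},
    {"tx": 0,"ty": 0,"tz": 0.8,"turn": 0,"gripper": 1},
    {"tx": 0,"ty": 0,"tz": 0.78,"turn": 0,"gripper": 1},
    {"tx": 0,"ty": 0,"tz": 0,"turn": 0,"gripper": 1},
    {"tx": 0,"ty": 0,"tz": 0,"turn": 0,"gripper": 1},
    {"tx": 0,"ty": 0,"tz": 0,"turn": 0,"gripper": 1},
  ],
)

```text
time_s: 6.83
position: [0.4858, 0.0652, 0.1057]
orientation: [3.141, -0.0, 1.574]
ft_force: [0.3, -0.2, -0.3]
width: 0.134
gripper_force: 58.7
```

Run:
```python
from h import *
from station import get_image
s,p=look("w6")
a=get_image("scene")["pixels"];b=get_image("side")["pixels"];cv2.imwrite("pics/s6.png",a);cv2.imwrite("pics/d6.png",b)
m=np.zeros((600,800,3),np.uint8)
def put(c,X,Y,k):
    c=cv2.resize(c,None,fx=k,fy=k,interpolation=cv2.INTER_CUBIC);c=c[:600-Y,:800-X];m[Y:Y+c.shape[0],X:X+c.shape[1]]=c
put(p[150:300,210:350],0,0,4)
put(a[235:305,260:330],560,0,3.4);put(b[190:260,305:365],560,300,4)
cv2.imwrite("pics/m6.png",m)
```

```text
t 6.83 pos [0.4858, 0.0652, 0.1057] rpy [3.1407, -0.0003, 1.5743] w 0.134 F [0.3, -0.2, -0.3] g 58.7
```

View pics/m6.png

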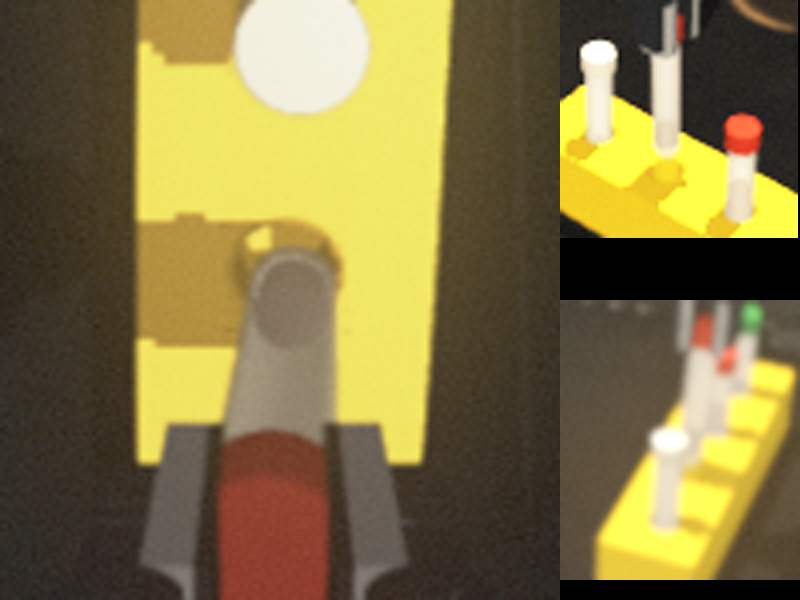

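The wrist crop shows the foot centred on pixel (283.2,222.8) and the hole at about (282.9,216.5). In the scene crop the foot tip is directly over the hole, about 7 px above it.

Run:
```python
from h import *
s=(np.array([.4858,.0652,.1057]),np.array([3.1407,-.0003,1.5743]))
w=lambda x,y:(210+x/4,150+y/4)
print("hole",plane(*wray(s,w(291.5,266)),.046), "top edge",plane(*wray(s,w(291,218)),.046),"sides",plane(*wray(s,w(243,266)),.046),plane(*wray(s,w(340,266)),.046))
print("foot",plane(*wray(s,w(293,291)),.0627),"top edge", plane(*wray(s,w(293,248)),.0627))
print("white cap",plane(*wray(s,w(302,46)),.104))
f=plane(*ray("scene",(260+107/3.4,235+150/3.4)),.055);h=plane(*ray("scene",(260+108/3.4,235+173/3.4)),.046);print("scene foot,hole",f,h,h-f)
```

```text
hole [0.48834364 0.06522018 0.046     ] top edge [0.48819091 0.07459721 0.046     ] sides [0.47918613 0.06520294 0.046     ] [0.4975121 0.0652353 0.046    ]
foot [0.4883506  0.06572198 0.0627    ] top edge [0.48829634 0.07362377 0.0627    ]
white cap [0.48859778 0.11437877 0.104     ]
scene foot,hole [0.48862725 0.06687852 0.055     ] [0.48184922 0.06098307 0.046     ] [-0.00677803 -0.00589545 -0.009     ]
```

Wrist measurement shows foot over hole within 0.5 mm. I'll insert carefully.

Call:
send_rows(
  moves=[
    {"tx": -0.02,"ty": 0,"tz": 0.2,"turn": 0,"gripper": 1},
    {"tx": 0,"ty": 0,"tz": 0.2,"turn": 0,"gripper": 1},
    {"tx": 0,"ty": 0,"tz": 0.2,"turn": 0,"gripper": 1},
    {"tx": 0,"ty": 0,"tz": 0.2,"turn": 0,"gripper": 1},
    {"tx": 0,"ty": 0,"tz": 0,"turn": 0,"gripper": 1},
  ],
)

```text
time_s: 7.4
position: [0.4844, 0.0639, 0.0839]
orientation: [-3.14, 0.0, 1.573]
ft_force: [-0.1, 0.4, 0.3]
width: 0.138
gripper_force: 58.7
```

Call:
send_rows(
  moves=[
    {"tx": 0,"ty": 0,"tz": 0.25,"turn": 0,"gripper": 1},
    {"tx": 0,"ty": 0,"tz": 0.25,"turn": 0,"gripper": 1},
    {"tx": 0,"ty": 0,"tz": 0.25,"turn": 0,"gripper": 1},
    {"tx": 0,"ty": 0,"tz": 0.2,"turn": 0,"gripper": 1},
    {"tx": 0,"ty": 0,"tz": 0,"turn": 0,"gripper": 1},
    {"tx": 0,"ty": 0,"tz": 0,"turn": 0,"gripper": 1},
  ],
)

```text
time_s: 7.9
position: [0.4849, 0.0639, 0.0608]
orientation: [-3.141, 0.0, 1.573]
ft_force: [-0.1, -0.5, 0.6]
width: 0.138
gripper_force: 58.7
```

Call:
send_rows(
  moves=[
    {"tx": 0,"ty": 0,"tz": 0.12,"turn": 0,"gripper": 1},
    {"tx": 0,"ty": 0,"tz": 0,"turn": 0,"gripper": 1},
    {"tx": 0,"ty": 0,"tz": 0,"turn": 0,"gripper": 0.4},
    {"tx": 0,"ty": 0,"tz": 0,"turn": 0,"gripper": 0.4},
    {"tx": 0,"ty": 0,"tz": 0,"turn": 0,"gripper": 0.4},
    {"tx": 0,"ty": 0,"tz": 0,"turn": 0,"gripper": 0.4},
    {"tx": 0,"ty": 0,"tz": -0.5,"turn": 0,"gripper": 0.4},
    {"tx": 0,"ty": 0,"tz": -1,"turn": 0,"gripper": 0.4},
    {"tx": 0,"ty": 0,"tz": -1,"turn": 0,"gripper": 0.4},
    {"tx": 0,"ty": 0,"tz": -1,"turn": 0,"gripper": 0.4},
    {"tx": -0.5,"ty": 0.1,"tz": -0.5,"turn": 0,"gripper": 0.4},
    {"tx": -0.9,"ty": 0,"tz": 0,"turn": 0,"gripper": 0.4},
    {"tx": -0.9,"ty": 0,"tz": 0,"turn": 0,"gripper": 0.4},
    {"tx": -0.9,"ty": 0,"tz": 0,"turn": 0,"gripper": 0.4},
    {"tx": -0.7,"ty": 0,"tz": 0,"turn": 0,"gripper": 0.4},
    {"tx": 0,"ty": 0,"tz": 0,"turn": 0,"gripper": 0.4},
    {"tx": 0,"ty": 0,"tz": 0,"turn": 0,"gripper": 0.4},
    {"tx": 0,"ty": 0,"tz": 0,"turn": 0,"gripper": 0.4},
  ],
)

```text
time_s: 9.4
position: [0.4879, -0.0326, 0.1582]
orientation: [-3.141, -0.001, 1.574]
ft_force: [0.3, 0.7, -0.3]
width: 0.605
gripper_force: 0.0
```

Run:
```python
from h import *
from station import get_image
s,p=look("w7")
for col in("green","red"):
    for a,b,c in blobs(p,col): print(col,a,b,c,plane(*wray(s,c),.1).round(4))
a=get_image("scene")["pixels"];b=get_image("side")["pixels"];cv2.imwrite("pics/s7.png",a);cv2.imwrite("pics/d7.png",b)
for n,i in(("scene",a),("side",b)):
    for col in("green","red"): print(n,col,[(x[0],x[1],x[2].tolist()) for x in blobs(i,col,20,400)])
```

```text
t 9.4 pos [0.4879, -0.0326, 0.1582] rpy [-3.1414, -0.0008, 1.574] w 0.605 F [0.3, 0.7, -0.3] g 0.0
red 474 [266, 74, 25, 24] [278.4  85.6] [0.4868 0.0641 0.1   ]
red 462 [265, 143, 24, 24] [276.8 154.5] [0.4858 0.0144 0.1   ]
scene green [(23, [154, 186, 23, 3], [165.0, 187.0]), (97, [332, 281, 10, 11], [336.4, 286.1])]
scene red [(273, [430, 145, 17, 26], [438.9, 160.4]), (83, [285, 257, 12, 11], [290.5, 262.7]), (93, [308, 268, 12, 13], [313.4, 274.5])]
side green []
side red [(85, [190, 131, 24, 10], [203.6, 133.8]), (37, [341, 199, 8, 9], [344.5, 203.1]), (26, [334, 211, 8, 8], [337.6, 215.1])]
```

Run:
```python
from h import *
s=(np.array([.4879,-.0326,.1582]),np.array([-3.1414,-.0008,1.574]))
print("red placed",tri([ray("scene",(290.5,262.7)),ray("side",(337.6,215.1))])[0],"red rack",tri([ray("scene",(313.4,274.5)),ray("side",(344.5,203.1))])[0])
p=cv2.imread("pics/w7.png");h=cv2.cvtColor(p,cv2.COLOR_BGR2HSV)
M=((abs(h[...,0].astype(int)-65)<22)&(h[...,1]>90)&(h[...,2]>30)).astype(np.uint8);M[:150]=0
N,L,S,c=cv2.connectedComponentsWithStats(M)
for i in range(1,N):
    if S[i,4]>60: print(S[i],c[i],plane(*wray(s,c[i]),.102))
print(wproj(s,[.486,-.035,.102]),h[220:245:6,265:295:6].tolist())
```

```text
red placed [0.48843016 0.06766772 0.09781921] red rack [0.48642039 0.01432985 0.09966664]
[265 222  20  12  66] [272.39393939 229.10606061] [ 0.48249149 -0.04142573  0.102     ]
[[277.05854251 220.99510892]] [[[43, 111, 103], [42, 112, 109], [42, 114, 105], [42, 109, 108], [27, 157, 240]], [[43, 112, 105], [44, 109, 110], [43, 118, 104], [43, 115, 106], [27, 153, 242]], [[27, 153, 241], [45, 111, 101], [44, 118, 99], [26, 155, 193], [27, 156, 240]], [[22, 146, 98], [24, 151, 125], [23, 149, 127], [24, 160, 151], [24, 154, 162]], [[18, 125, 63], [20, 117, 63], [23, 128, 64], [20, 107, 67], [23, 113, 61]]]
```

Run:
```python
from h import *
s=(np.array([.4879,-.0326,.1582]),np.array([-3.1414,-.0008,1.574]))
p=cv2.imread("pics/w7.png");h=cv2.cvtColor(p,cv2.COLOR_BGR2HSV);H=h[...,0].astype(int)
M=((H>36)&(H<80)&(h[...,1]>70)&(h[...,2]>40)).astype(np.uint8)
N,L,S,c=cv2.connectedComponentsWithStats(M)
for i in range(1,N):
    if S[i,4]>60: print(S[i],c[i],plane(*wray(s,c[i]),.102))
```

```text
[264 211  23  23 409] [275.03422983 222.27628362] [ 0.48448547 -0.03600988  0.102     ]
```

Call:
send_rows(
  moves=[
    {"tx": -0.12,"ty": -0.12,"tz": 0.4,"turn": 0,"gripper": 0.4},
    {"tx": 0,"ty": 0,"tz": 0.9,"turn": 0,"gripper": 0.4},
    {"tx": 0,"ty": 0,"tz": 0.9,"turn": 0,"gripper": 0.4},
    {"tx": 0,"ty": 0,"tz": 0.9,"turn": 0,"gripper": 0.4},
    {"tx": 0,"ty": 0,"tz": 0.9,"turn": 0,"gripper": 0.4},
    {"tx": 0,"ty": 0,"tz": 0,"turn": 0,"gripper": 0.4},
    {"tx": 0,"ty": 0,"tz": 0,"turn": 0,"gripper": 0.4},
    {"tx": 0,"ty": 0,"tz": 0,"turn": 0,"gripper": 0.4},
  ],
)

```text
time_s: 10.22
position: [0.4856, -0.0362, 0.059]
orientation: [3.141, 0.0, 1.574]
ft_force: [-0.0, 0.3, 1.1]
width: 0.598
gripper_force: 0.0
```

```bash
cat >> h.py <<'E'
def green(p):
    h=cv2.cvtColor(p,cv2.COLOR_BGR2HSV);H=h[...,0].astype(int)
    M=((H>36)&(H<80)&(h[...,1]>70)&(h[...,2]>40)).astype(np.uint8);N,L,S,c=cv2.connectedComponentsWithStats(M)
    return [(S[i].tolist(),c[i]) for i in range(1,N) if S[i,4]>150]
E
python3 - <<'E'
from h import *
s,p=look("w8")
for S,c in green(p): print(S,c,plane(*wray(s,c),.102))
E
```

```text
t 10.22 pos [0.4856, -0.0362, 0.059] rpy [3.1406, 0.0001, 1.5738] w 0.598 F [-0.0, 0.3, 1.1] g 0.0
[258, 258, 41, 45, 1376] [277.94912791 281.15479651] [ 0.48435152 -0.03580391  0.102     ]
```

Gripping green and lifting until only 12 mm stays in the bore, so the bore rim can serve as a pivot: the tool itself cannot tilt, so I'll turn the tube in the pads.

Call:
send_rows(
  moves=[
    {"tx": 0,"ty": -0.03,"tz": 0,"turn": 0,"gripper": 1},
    {"tx": 0,"ty": 0,"tz": 0,"turn": 0,"gripper": 1},
    {"tx": 0,"ty": 0,"tz": 0,"turn": 0,"gripper": 1},
    {"tx": 0,"ty": 0,"tz": 0,"turn": 0,"gripper": 1},
    {"tx": 0,"ty": 0,"tz": 0,"turn": 0,"gripper": 1},
    {"tx": 0,"ty": 0,"tz": 0,"turn": 0,"gripper": 1},
    {"tx": 0,"ty": 0,"tz": -0.3,"turn": 0,"gripper": 1},
    {"tx": 0,"ty": 0,"tz": -0.4,"turn": 0,"gripper": 1},
    {"tx": 0,"ty": 0,"tz": -0.42,"turn": 0,"gripper": 1},
    {"tx": 0,"ty": 0,"tz": 0,"turn": 0,"gripper": 1},
    {"tx": 0,"ty": 0,"tz": 0,"turn": 0,"gripper": 1},
  ],
)

```text
time_s: 11.18
position: [0.4849, -0.0364, 0.0871]
orientation: [3.14, 0.0, 1.574]
ft_force: [0.3, 0.5, -1.2]
width: 0.132
gripper_force: 58.6
```

Run:
```python
from h import *
s,p=look("w9")
for S,c in green(p): print(S,c,plane(*wray(s,c),.13))
```

```text
t 11.18 pos [0.4849, -0.0364, 0.0871] rpy [3.1397, 0.0, 1.5735] w 0.132 F [0.3, 0.5, -1.2] g 58.6
[265, 256, 27, 46, 1070] [277.68317757 279.6953271 ] [ 0.48344778 -0.03527371  0.13      ]
```

Call:
send_rows(
  moves=[
    {"tx": -0.2,"ty": 0,"tz": 0.01,"turn": 0,"gripper": 1},
    {"tx": -0.22,"ty": 0,"tz": 0.03,"turn": 0,"gripper": 1},
    {"tx": 0,"ty": 0,"tz": 0,"turn": 0,"gripper": 1},
    {"tx": -0.19,"ty": 0,"tz": 0.04,"turn": 0,"gripper": 1},
    {"tx": -0.18,"ty": 0,"tz": 0.06,"turn": 0,"gripper": 1},
    {"tx": 0,"ty": 0,"tz": 0,"turn": 0,"gripper": 1},
  ],
)

```text
time_s: 11.73
position: [0.4842, -0.0569, 0.0824]
orientation: [-3.141, -0.0, 1.572]
ft_force: [1.4, 2.5, 0.8]
width: 0.131
gripper_force: 58.6
```

Run:
```python
from h import *
from station import get_image
s,p=look("w10")
for S,c in green(p): print(S,c,plane(*wray(s,c),.13))
a=get_image("scene")["pixels"];b=get_image("side")["pixels"];cv2.imwrite("pics/s10.png",a);cv2.imwrite("pics/d10.png",b)
x=np.array(s[0])
print([ (n,green(i),proj(n,[x])) for n,i in(("scene",a),("side",b))])
```

```text
t 11.73 pos [0.4842, -0.0569, 0.0824] rpy [-3.1413, -0.0001, 1.5721] w 0.131 F [1.4, 2.5, 0.8] g 58.6
[264, 258, 28, 46, 1112] [277.84892086 280.44334532] [ 0.48297121 -0.05364832  0.13      ]
[('scene', [([131, 267, 31, 32, 207], array([147.12077295, 282.57004831])), ([127, 286, 52, 92, 1026], array([152.17641326, 333.75146199])), ([161, 287, 27, 26, 194], array([172.58247423, 299.84020619])), ([190, 303, 30, 40, 478], array([203.24476987, 322.9958159 ])), ([217, 322, 42, 39, 386], array([238.04663212, 344.54404145])), ([251, 362, 99, 58, 1528], array([303.38481675, 396.69175393])), ([205, 364, 59, 56, 1187], array([230.43723673, 398.41533277])), ([153, 368, 35, 40, 358], array([168.18435754, 385.31005587])), ([134, 387, 22, 33, 202], array([144.83168317, 406.32178218])), ([179, 395, 26, 23, 160], array([190.28125, 408.2125 ])), ([159, 401, 22, 19, 159], array([170.05031447, 411.16352201]))], array([[347.06113438, 298.14235053]])), ('side', [], array([[352.90072496, 195.97661684]]))]
```

Run:
```python
from h import *
for n in("w9","w10"):
    h=cv2.cvtColor(cv2.imread(f"pics/{n}.png"),cv2.COLOR_BGR2HSV);print(n)
    for r in range(130,310,6): print(r,' '.join("%3d/%3d/%3d"%tuple(h[r,c]) for c in range(254,306,7)))
```

```text
w9
130  27/151/242  27/150/243  28/147/243  28/148/243  28/145/243  28/146/243  28/147/243  27/151/243
136  27/154/242  27/153/242  28/147/243  26/156/240  22/168/225  27/150/241  28/147/243  27/150/243
142  21/168/185  21/167/189  21/167/180  18/ 79/165  13/112/144  20/119/170  27/150/242  27/151/243
148  21/164/188  21/169/187  20/161/158   7/174/237   7/172/239   7/172/240  19/173/203  28/153/242
154  20/169/186  20/169/189   7/178/233   7/173/237   7/176/238   6/176/238   7/174/240  27/154/242
160  21/166/186  20/167/191   6/177/235   6/175/236   7/175/237   6/173/239   7/178/238  27/155/242
166  22/166/198  21/172/199   7/177/235   7/173/237   7/176/236   7/174/238   6/174/238  27/153/242
172  27/151/242  27/153/242   7/179/231   7/173/236   7/176/236   7/174/238   6/174/238  27/152/243
178  27/155/242  27/153/242  27/150/243   6/175/235   7/176/236   7/177/236  27/150/241  27/152/243
184  27/154/242  27/152/243  28/147/243  28/146/243  27/150/243  28/148/243  27/151/243  27/150/243
190  27/152/242  27/150/242  27/153/242  27/149/243  28/150/242  28/147/243  28/149/243  27/152/2
[... 4206 characters left out ...]

268  19/ 28/101  14/ 34/ 83  52/ 89/ 86  51/ 98/ 91  49/104/ 83  49/101/ 81  19/ 43/101  13/ 35/102
274  15/ 32/ 96  15/ 49/ 63  54/ 97/ 95  54/111/ 92  53/ 97/ 97  49/ 88/ 84  16/ 37/ 89  20/ 31/100
280  13/ 24/ 95  15/ 31/ 49  56/109/ 96  55/ 94/ 98  55/ 99/100  54/100/ 97  15/ 34/ 76  18/ 26/ 97
286  15/ 27/ 94  15/ 24/ 43  56/104/ 98  58/ 93/ 99  57/ 98/ 99  57/ 98/ 94  15/ 49/ 62  12/ 27/ 94
292  22/ 24/116  10/ 34/ 45  57/ 97/100  57/100/ 94  56/105/ 95  56/103/ 89  20/ 43/ 53  17/ 30/119
298  30/ 20/ 39  30/ 12/ 44  57/103/ 97  58/105/ 92  58/ 95/ 99  58/ 91/ 92  23/ 18/ 57  18/ 32/ 40
304 165/ 14/ 37  90/ 13/ 40  10/ 40/ 38   8/ 23/ 45  17/ 53/ 34  15/ 13/ 39  12/ 28/ 46 150/ 13/ 39
```

The pixels show that the tube has swung in the pads, with the lower part now farther toward +y. I'll continue to 30° and then withdraw along its axis.

Call:
send_rows(
  moves=[
    {"tx": -0.18,"ty": 0,"tz": 0.08,"turn": 0,"gripper": 1},
    {"tx": -0.17,"ty": 0,"tz": 0.1,"turn": 0,"gripper": 1},
    {"tx": 0,"ty": 0,"tz": 0,"turn": 0,"gripper": 1},
    {"tx": 0,"ty": 0,"tz": 0,"turn": 0,"gripper": 1},
    {"tx": -0.15,"ty": 0,"tz": -0.26,"turn": 0,"gripper": 1},
    {"tx": -0.2,"ty": 0,"tz": -0.35,"turn": 0,"gripper": 1},
    {"tx": -0.3,"ty": 0,"tz": -0.52,"turn": 0,"gripper": 1},
    {"tx": -0.3,"ty": 0,"tz": -1,"turn": 0,"gripper": 1},
    {"tx": 0,"ty": 0,"tz": -1,"turn": 0,"gripper": 1},
    {"tx": 0,"ty": 0,"tz": -1,"turn": 0,"gripper": 1},
    {"tx": 0,"ty": 0,"tz": -1,"turn": 0,"gripper": 1},
    {"tx": 0,"ty": 0,"tz": 0,"turn": 0,"gripper": 1},
    {"tx": 0,"ty": 0,"tz": 0,"turn": 0,"gripper": 1},
  ],
)

```text
time_s: 12.97
position: [0.4848, -0.0907, 0.2081]
orientation: [3.138, 0.002, 1.572]
ft_force: [-0.7, 0.5, -0.3]
width: 0.134
gripper_force: 61.2
```

Run:
```python
from h import *
from station import get_image
s,p=look("w11")
b={n:get_image(n)["pixels"] for n in("scene","side")}
for n in b: cv2.imwrite(f"pics/{n}11.png",b[n])
x=np.array(s[0]);print({n:proj(n,[x,x+[0,.04,-.02]]).round(1).tolist() for n in b})
h=cv2.cvtColor(p,cv2.COLOR_BGR2HSV)
# wrist tube mask: low saturation brightish
for r in range(100,275,9): print(r,' '.join("%3d/%3d"%tuple(h[r,c,1:]) for c in range(240,330,6)))
```

```text
t 12.97 pos [0.4848, -0.0907, 0.2081] rpy [3.1385, 0.0016, 1.5716] w 0.134 F [-0.7, 0.5, -0.3] g 61.2
{'scene': [[371.4, 248.9], [348.6, 249.1]], 'side': [[360.7, 146.8], [355.9, 160.7]]}
100 137/ 69 139/ 77 161/206 152/240 149/242 148/241 150/242 148/242 144/243 150/241 150/242 155/240 143/ 89 135/ 81 139/ 77
109 101/ 78 145/ 74 162/220 151/241 151/241 148/242 148/241 145/242 149/241 149/242 150/241 157/233 135/ 85 134/ 82 121/ 82
118 119/ 77 159/ 74 158/231 148/242 152/241 148/242 148/242 149/241 146/242 149/242 148/242 160/222 126/ 83 124/ 82 137/ 80
127 106/ 77 142/ 77 158/236 152/241 150/241 151/242 165/207 168/213 148/242 148/241 151/241 159/224 137/ 84 126/ 79 138/ 70
136 114/ 74 138/ 76 154/240 150/241 152/241 161/222 165/195 167/183 168/190 149/242 149/241 155/173 135/ 83 129/ 81 121/ 74
145 122/ 69 124/ 74 155/240 152/241 149/241 149/241 168/227 167/228 149/241 151/241 149/241 152/153 140/ 80 114/ 78 120/ 70
154  95/ 67 127/ 70 155/239 151/241 151/241 147/241 151/241 150/241 147/241 147/241 147/241 150/109 124/ 78 128/ 68 122/ 69
163  98/ 65 110/ 67 156/239 152/240 154/240 
[... 867 characters left out ...]
  37/111  37/118  40/129  42/140  57/ 45  62/ 45  31/ 49  29/ 44  37/ 41  32/ 40
235  24/ 43  34/ 45  33/ 46  17/ 46  32/ 55  36/135  35/124  40/135  40/142  22/ 47  36/ 49  39/ 39  24/ 43  18/ 42  34/ 74
244  49/ 42  25/ 82  50/ 41  30/ 43  29/ 79  38/153  36/155  37/143  38/146  33/ 62  24/ 43  23/ 45  32/ 40  12/ 42  31/ 41
253  22/ 47  22/ 46  32/ 48  20/ 52  33/102  42/152  36/141  35/137  39/149  35/ 87  22/ 70  24/ 65  22/ 70  24/ 65  25/ 62
262  16/ 65  27/ 65  12/ 87  11/ 90   0/ 36  88/ 81  92/ 83  84/ 79  85/ 81  28/ 74  21/ 96  20/ 65  17/ 61  34/ 68  16/ 63
271   6/ 43  12/ 43  25/ 93  22/ 93  51/ 40  93/104 101/ 98 106/ 96 100/ 94  11/ 47  22/ 91  23/ 90  23/ 44  24/ 32  24/ 65
```

```bash
cat >> h.py <<'E'
def tubept(th,l,g=-.019,x0=0): # tool coords of axis point l above foot, th lean toward tool -x; grasp 70mm above foot
    k=.070-l; return np.array([x0+k*np.sin(th),0,g+k*np.cos(th)])
def row(c,r=.008):
    t=(c-T[:3,3])@T[:3,:3];a=np.arctan2(t[1],t[2]);R_=np.hypot(t[1],t[2]);return Kw[2]+Kw[0]*(a-np.arcsin(r/R_)),Kw[2]+Kw[0]*a
E
python3 - <<'E'
from h import *
p=cv2.imread("pics/w11.png");q=cv2.imread("pics/w5.png")
for n,im,c in(("w11",p,282),("w5",q,283)):
    g=im[:,c-2:c+3].astype(int).mean(1);print(n,[(r,g[r].round().astype(int).tolist()) for r in range(186,222,2)])
for d in(0,10,20,25,30,35): print(d,[np.round(row(tubept(np.radians(d),.008,g)),1).tolist() for g in(-.017,-.019,-.023)])
# scene: tube pixels (bright, low sat) near gripper
for n in("scene","side"):
    h=cv2.cvtColor(cv2.imread(f"pics/{n}11.png"),cv2.COLOR_BGR2HSV)
    y0,y1,x0,x1=(235,275,335,385) if n=="scene" else (140,185,335,385)
    print(n)
    for r in range(y0,y1,2): print(r,' '.join("%3d"%h[r,c,2] for c in range(x0,x1,2)))
E
```

```text
w11 [(186, [38, 57, 64]), (188, [36, 54, 63]), (190, [40, 55, 63]), (192, [36, 52, 61]), (194, [43, 55, 63]), (196, [83, 95, 103]), (198, [112, 125, 135]), (200, [98, 110, 119]), (202, [97, 108, 116]), (204, [97, 108, 117]), (206, [98, 109, 119]), (208, [101, 112, 121]), (210, [101, 113, 121]), (212, [100, 111, 120]), (214, [102, 113, 123]), (216, [105, 116, 125]), (218, [104, 116, 124]), (220, [106, 116, 125])]
w5 [(186, [97, 224, 240]), (188, [77, 179, 214]), (190, [67, 153, 189]), (192, [67, 150, 186]), (194, [63, 143, 177]), (196, [57, 127, 157]), (198, [52, 116, 144]), (200, [53, 117, 144]), (202, [53, 119, 148]), (204, [66, 150, 186]), (206, [86, 204, 234]), (208, [99, 230, 242]), (210, [100, 228, 241]), (212, [98, 157, 177]), (214, [112, 140, 157]), (216, [90, 113, 128]), (218, [92, 113, 129]), (220, [94, 117, 132])]
0 [[211.3, 222.5], [212.1, 223.4], [213.7, 225.2]]
10 [[196.9, 208.3], [197.6, 209.1], [199.0, 210.7]]
20 [[183.0, 194.7], [183.6, 195.4], [184.8, 196.8]]
25 [[176.3, 188.2], [176.9, 188.8], [177.9, 190.1]]
30 [[169.9, 181.9], [170.3, 182.5], [171.3, 183.7]]
35 [[
[... 3829 characters left out ...]
 118 114 119 116 113 115 115 114 115 117 115 115 115 115 115 112  96  74  74
174 114 116 114 116 113 113 115 116 115 117 118 117 118 117 116 115 117 117 115 114 112 112  96  74  79
176 117 114 113 116 116 116 115 115 117 117 119 116 117 117 116 117 115 116 115 114 114 111  95  77  74
178 116 118 115 116 117 116 116 119 120 118 115 116 117 117 115 115 115 115 116 116 116 111  98  76  76
180 105 106 109 111 113 116 118 121 119 119 121 120 118 117 115 116 116 115 117 117 115 115 111  80  76
182  94  93  93  96 100  99 104 110 112 118 120 116 118 119 122 119 117 116 117 119 115 107  86  75  80
184  93  89  94  94  93  94  92  96  96  97  95  98 101 105 106 108 109 107 110 113 113 101  80  76  79
```

Call:
send_rows(
  moves=[
    {"tx": 0,"ty": 0,"tz": 0,"turn": 0,"gripper": 1},
    {"tx": 0,"ty": 0,"tz": 0,"turn": 0,"gripper": 1},
    {"tx": 0,"ty": 0,"tz": 0,"turn": 0,"gripper": 1},
    {"tx": 0,"ty": 0,"tz": 0,"turn": 0,"gripper": 1},
    {"tx": 0,"ty": 0,"tz": 0,"turn": 0,"gripper": 1},
    {"tx": 0,"ty": 0,"tz": 0,"turn": 0,"gripper": 1},
  ],
)

```text
time_s: 13.62
position: [0.4843, -0.0887, 0.2064]
orientation: [-3.141, -0.0, 1.573]
ft_force: [-0.9, -0.1, 0.3]
width: 0.127
gripper_force: 61.2
```

```bash
cat >> h.py <<'E'
def footedge(p,c=281,lo=150,hi=225):
    g=p[:,c-3:c+4,0].astype(float).mean(1);g=np.convolve(g,[1,1,1],'same')/3;d=np.gradient(g);r=lo+int(np.argmax(d[lo:hi]));return r,d[r].round(1)
def lean(r):
    from scipy.optimize import brentq
    return np.degrees(brentq(lambda t:row(tubept(t,.008))[0]-r,-.3,1.0))
E
python3 - <<'E'
from h import *
for f in("w5","w10","w11"): 
    r,d=footedge(cv2.imread(f"pics/{f}.png"));print(f,r,d,lean(r))
s,p=look("w12");r,d=footedge(p);print(r,d,lean(r))
E
```

```text
w5 206 11.0 4.167095318162494
w10 184 11.9 19.699769914413242
w11 195 17.3 11.814187548714736
t 13.62 pos [0.4843, -0.0887, 0.2064] rpy [-3.1413, -0.0, 1.5733] w 0.127 F [-0.9, -0.1, 0.3] g 61.2
196 16.5 11.110449936757368
```

The lean holds steady at about 11°, so the tube rolled back while being withdrawn. I'll reinsert, lean further, and withdraw slowly with checks.

Call:
send_rows(
  moves=[
    {"tx": 0.45,"ty": 0.02,"tz": 0.5,"turn": 0,"gripper": 1},
    {"tx": 0.6,"ty": 0,"tz": 0.7,"turn": 0,"gripper": 1},
    {"tx": 0.6,"ty": 0,"tz": 0.7,"turn": 0,"gripper": 1},
    {"tx": 0,"ty": 0,"tz": 0.7,"turn": 0,"gripper": 1},
    {"tx": 0,"ty": 0,"tz": 0.7,"turn": 0,"gripper": 1},
    {"tx": 0,"ty": 0,"tz": 0.5,"turn": 0,"gripper": 1},
    {"tx": 0,"ty": 0,"tz": 0.3,"turn": 0,"gripper": 1},
    {"tx": 0,"ty": 0,"tz": 0,"turn": 0,"gripper": 1},
    {"tx": 0,"ty": 0,"tz": 0,"turn": 0,"gripper": 1},
    {"tx": 0,"ty": 0,"tz": 0,"turn": 0,"gripper": 1},
  ],
)

```text
time_s: 14.5
position: [0.4854, -0.0477, 0.1047]
orientation: [3.14, 0.0, 1.573]
ft_force: [-0.0, 0.5, -0.8]
width: 0.133
gripper_force: 61.2
```

Run:
```python
from h import *
s,p=look("w13");r,d=footedge(p);print(r,d,lean(r))
h=cv2.cvtColor(p,cv2.COLOR_BGR2HSV)
for r in range(150,262,5): print(r,' '.join("%2d/%3d/%3d"%tuple(h[r,c]) for c in range(246,318,5)))
print("bore px",wproj(s,[[.486,-.035,.046],[.486,-.02525,.046]]))
```

```text
t 14.5 pos [0.4854, -0.0477, 0.1047] rpy [3.1402, 0.0001, 1.573] w 0.133 F [-0.0, 0.5, -0.8] g 61.2
196 12.1 11.110449936757368
150 27/150/242 27/153/241 27/152/242 27/151/242 28/150/242  7/178/230  7/179/235  7/175/236  7/173/238  7/175/237 27/156/235 27/150/243 27/151/243 27/153/242 27/151/242
155 27/151/242 27/152/242 27/152/242 27/151/242 28/147/243 28/150/242 27/153/238 20/166/226 26/156/237 28/146/243 27/150/243 27/153/243 27/151/243 27/152/242 27/149/243
160 27/153/242 27/153/242 27/153/242 27/153/242 27/149/243 28/147/243 28/148/243 28/150/242 28/146/243 28/146/243 27/150/243 27/151/242 27/152/242 27/150/242 27/151/242
165 27/150/242 27/154/242 27/154/242 27/151/242 28/149/242 27/150/243 28/149/243 28/147/243 28/148/243 28/144/243 27/152/242 27/151/243 27/151/242 28/151/242 28/150/243
170 27/153/242 27/154/242 27/152/242 27/155/242 27/152/242 28/149/243 28/148/243 28/149/243 28/150/242 28/149/243 27/148/243 27/154/242 27/151/242 27/153/242 27/151/243
175 27/151/242 27/153/242 27/152/242 27/155/242 28/148/242 28/149/243 28/151/242 28/148/243 28/153/242 28/152/242 27/150/243 27
[... 2281 characters left out ...]
7/ 59 17/ 47/135 17/ 46/161 17/ 46/161 17/ 47/151 18/ 49/150 17/ 48/149 20/124/ 84 22/128/ 98 22/131/101 24/146/117 17/116/ 66
250 19/ 84/ 58 19/ 89/ 60 17/ 82/ 62 20/ 84/ 67 18/ 42/144 16/ 42/157 18/ 47/158 17/ 46/150 19/ 49/152 17/ 48/149 20/103/ 67 20/100/ 69 16/ 91/ 70 17/103/ 69 18/118/ 65
255 19/ 70/ 58 19/ 78/ 62 17/ 46/ 77 19/ 57/ 76 18/ 44/128 35/ 52/107 43/ 83/ 89 41/ 89/ 89 25/ 45/130 16/ 47/119 19/ 68/ 83 16/ 59/ 82 20/ 97/ 63 17/123/ 62 18/100/ 64
260 16/ 68/ 56 12/ 48/ 80 13/ 36/ 98 18/ 40/ 95 38/ 91/ 70 48/ 87/ 88 46/ 98/ 83 44/102/ 85 45/101/ 83 22/ 75/ 65 17/ 40/101 17/ 40/102 17/ 76/ 67 19/ 91/ 59 15/ 77/ 60
bore px [[280.27442506 200.49770732]
 [280.30868678 187.63409165]]
```

Call:
send_rows(
  moves=[
    {"tx": 0,"ty": 0,"tz": 0.25,"turn": 0,"gripper": 1},
    {"tx": 0,"ty": 0,"tz": 0.25,"turn": 0,"gripper": 1},
    {"tx": 0,"ty": 0,"tz": 0.25,"turn": 0,"gripper": 1},
    {"tx": 0,"ty": 0,"tz": 0.1,"turn": 0,"gripper": 1},
    {"tx": 0,"ty": 0,"tz": 0,"turn": 0,"gripper": 1},
    {"tx": 0,"ty": 0,"tz": 0,"turn": 0,"gripper": 1},
  ],
)

```text
time_s: 15.05
position: [0.4845, -0.0475, 0.0824]
orientation: [-3.141, -0.0, 1.573]
ft_force: [0.3, -0.3, -0.2]
width: 0.128
gripper_force: 61.3
```

Call:
send_rows(
  moves=[
    {"tx": -0.2,"ty": 0,"tz": 0.03,"turn": 0,"gripper": 1},
    {"tx": -0.2,"ty": 0,"tz": 0.1,"turn": 0,"gripper": 1},
    {"tx": -0.2,"ty": 0,"tz": 0.1,"turn": 0,"gripper": 1},
    {"tx": -0.2,"ty": 0,"tz": 0.07,"turn": 0,"gripper": 1},
    {"tx": 0,"ty": 0,"tz": 0,"turn": 0,"gripper": 1},
    {"tx": 0,"ty": 0,"tz": 0,"turn": 0,"gripper": 1},
  ],
)

```text
time_s: 15.55
position: [0.4862, -0.0664, 0.0765]
orientation: [3.139, -0.002, 1.574]
ft_force: [-0.4, 3.8, 12.6]
width: 0.128
gripper_force: 63.7
```

Run:
```python
from h import *
s,p=look("w14");
g=p[:,276:285].mean(1).round().astype(int)
print([(r,g[r].tolist()) for r in range(140,262,3)])
```

```text
t 15.55 pos [0.4862, -0.0664, 0.0765] rpy [3.139, -0.0023, 1.5736] w 0.128 F [-0.4, 3.8, 12.6] g 63.7
[(140, [105, 234, 243]), (143, [103, 234, 243]), (146, [103, 233, 243]), (149, [102, 233, 243]), (152, [104, 233, 243]), (155, [103, 233, 243]), (158, [103, 233, 243]), (161, [103, 233, 243]), (164, [103, 233, 243]), (167, [96, 224, 240]), (170, [108, 169, 200]), (173, [130, 162, 183]), (176, [128, 151, 171]), (179, [129, 153, 171]), (182, [129, 153, 171]), (185, [130, 153, 171]), (188, [131, 153, 171]), (191, [132, 154, 172]), (194, [133, 156, 173]), (197, [135, 156, 174]), (200, [136, 157, 174]), (203, [136, 158, 174]), (206, [137, 159, 174]), (209, [137, 158, 174]), (212, [137, 157, 173]), (215, [139, 158, 173]), (218, [137, 157, 172]), (221, [139, 158, 173]), (224, [154, 176, 192]), (227, [156, 178, 194]), (230, [156, 178, 194]), (233, [156, 176, 191]), (236, [156, 173, 188]), (239, [156, 174, 189]), (242, [156, 174, 189]), (245, [157, 175, 189]), (248, [157, 175, 189]), (251, [158, 175, 189]), (254, [158, 175, 188]), (257, [143, 161, 170]), (260, [55, 89, 65])]
```

Call:
send_rows(
  moves=[
    {"tx": 0,"ty": 0,"tz": -0.1,"turn": 0,"gripper": 1},
    {"tx": 0,"ty": 0,"tz": -0.15,"turn": 0,"gripper": 1},
    {"tx": 0,"ty": 0,"tz": -0.2,"turn": 0,"gripper": 1},
    {"tx": 0,"ty": 0,"tz": -0.2,"turn": 0,"gripper": 1},
    {"tx": 0,"ty": 0,"tz": 0,"turn": 0,"gripper": 1},
    {"tx": 0,"ty": 0,"tz": 0,"turn": 0,"gripper": 1},
  ],
)

```text
time_s: 16.1
position: [0.4853, -0.0681, 0.0921]
orientation: [3.14, 0.0, 1.573]
ft_force: [0.3, 1.7, 1.3]
width: 0.13
gripper_force: 62.2
```

Run:
```python
from h import *
s,p=look("w15");
g=p[:,276:285].mean(1).round().astype(int)
print([(r,g[r].tolist()) for r in range(158,210,3)])
```

```text
t 16.1 pos [0.4853, -0.0681, 0.0921] rpy [3.1402, 0.0004, 1.5727] w 0.13 F [0.3, 1.7, 1.3] g 62.2
[(158, [104, 233, 243]), (161, [97, 226, 241]), (164, [69, 162, 204]), (167, [65, 151, 189]), (170, [67, 151, 189]), (173, [87, 150, 182]), (176, [121, 158, 179]), (179, [120, 143, 161]), (182, [121, 144, 161]), (185, [122, 145, 163]), (188, [122, 144, 161]), (191, [126, 147, 164]), (194, [125, 146, 163]), (197, [127, 148, 163]), (200, [128, 149, 164]), (203, [129, 148, 164]), (206, [130, 150, 165]), (209, [132, 150, 166])]
```

Call:
send_rows(
  moves=[
    {"tx": 0,"ty": 0,"tz": -0.1,"turn": 0,"gripper": 1},
    {"tx": 0,"ty": 0,"tz": -0.2,"turn": 0,"gripper": 1},
    {"tx": 0,"ty": 0,"tz": -0.25,"turn": 0,"gripper": 1},
    {"tx": 0,"ty": 0,"tz": -0.2,"turn": 0,"gripper": 1},
    {"tx": 0,"ty": 0,"tz": -0.1,"turn": 0,"gripper": 1},
    {"tx": 0,"ty": 0,"tz": 0,"turn": 0,"gripper": 1},
  ],
)

```text
time_s: 16.65
position: [0.4853, -0.068, 0.1136]
orientation: [3.14, 0.001, 1.573]
ft_force: [0.1, 0.8, -0.9]
width: 0.131
gripper_force: 61.2
```

Run:
```python
from h import *
s,p=look("w16");
g=p[:,276:285].mean(1).round().astype(int)
print([(r,g[r].tolist()) for r in range(158,210,3)])
```

```text
t 16.65 pos [0.4853, -0.068, 0.1136] rpy [3.1401, 0.0006, 1.573] w 0.131 F [0.1, 0.8, -0.9] g 61.2
[(158, [91, 218, 237]), (161, [67, 156, 194]), (164, [64, 150, 188]), (167, [64, 150, 188]), (170, [65, 150, 188]), (173, [63, 148, 186]), (176, [55, 129, 160]), (179, [52, 119, 148]), (182, [52, 118, 147]), (185, [81, 193, 232]), (188, [100, 230, 242]), (191, [98, 228, 241]), (194, [91, 207, 226]), (197, [105, 147, 165]), (200, [100, 120, 134]), (203, [98, 117, 131]), (206, [100, 117, 131]), (209, [100, 117, 131])]
```

Most of the lean is elastic: about 18.5° springs back on release. So I'll overbend to about 49°.

Call:
send_rows(
  moves=[
    {"tx": 0.4,"ty": 0,"tz": 0,"turn": 0,"gripper": 1},
    {"tx": 0.42,"ty": 0,"tz": 0,"turn": 0,"gripper": 1},
    {"tx": 0,"ty": 0,"tz": 0,"turn": 0,"gripper": 1},
    {"tx": 0,"ty": 0,"tz": 0.3,"turn": 0,"gripper": 1},
    {"tx": 0,"ty": 0,"tz": 0.3,"turn": 0,"gripper": 1},
    {"tx": 0,"ty": 0,"tz": 0.3,"turn": 0,"gripper": 1},
    {"tx": 0,"ty": 0,"tz": 0.3,"turn": 0,"gripper": 1},
    {"tx": 0,"ty": 0,"tz": 0,"turn": 0,"gripper": 1},
    {"tx": 0,"ty": 0,"tz": 0,"turn": 0,"gripper": 1},
  ],
)

```text
time_s: 17.45
position: [0.4841, -0.0473, 0.0819]
orientation: [-3.14, -0.0, 1.573]
ft_force: [-0.5, 0.2, -0.5]
width: 0.13
gripper_force: 61.2
```

Call:
send_rows(
  moves=[
    {"tx": -0.24,"ty": 0,"tz": 0.05,"turn": 0,"gripper": 1},
    {"tx": -0.24,"ty": 0,"tz": 0.06,"turn": 0,"gripper": 1},
    {"tx": -0.24,"ty": 0,"tz": 0.08,"turn": 0,"gripper": 1},
    {"tx": -0.18,"ty": 0,"tz": 0.09,"turn": 0,"gripper": 1},
    {"tx": -0.17,"ty": 0,"tz": 0.09,"turn": 0,"gripper": 1},
    {"tx": -0.14,"ty": 0,"tz": 0.13,"turn": 0,"gripper": 1},
    {"tx": -0.13,"ty": 0,"tz": 0.14,"turn": 0,"gripper": 1},
    {"tx": 0,"ty": 0,"tz": 0,"turn": 0,"gripper": 1},
    {"tx": 0,"ty": 0,"tz": 0,"turn": 0,"gripper": 1},
  ],
)

```text
time_s: 18.2
position: [0.4877, -0.0824, 0.0692]
orientation: [3.135, 0.001, 1.571]
ft_force: [0.7, 0.9, 20.4]
width: 0.131
gripper_force: 80.4
```

Run:
```python
from h import *
s,p=look("w17");
g=p[:,276:285].mean(1).round().astype(int)
print([(r,g[r].tolist()) for r in range(128,200,3)])
print([(t,row(tubept(np.radians(t),.008))[0].round(1)) for t in (30,40,45,50)])
```

```text
t 18.2 pos [0.4877, -0.0824, 0.0692] rpy [3.1351, 0.001, 1.5714] w 0.131 F [0.7, 0.9, 20.4] g 80.4
[(128, [105, 235, 243]), (131, [105, 235, 243]), (134, [105, 235, 243]), (137, [104, 234, 243]), (140, [104, 234, 243]), (143, [97, 224, 240]), (146, [97, 177, 211]), (149, [128, 177, 204]), (152, [144, 176, 197]), (155, [146, 172, 192]), (158, [148, 173, 192]), (161, [148, 172, 191]), (164, [148, 173, 192]), (167, [150, 175, 193]), (170, [151, 175, 193]), (173, [151, 175, 193]), (176, [153, 176, 194]), (179, [154, 177, 195]), (182, [154, 177, 195]), (185, [155, 177, 195]), (188, [157, 178, 196]), (191, [157, 178, 195]), (194, [158, 179, 196]), (197, [155, 175, 191])]
[(30, np.float64(170.3)), (40, np.float64(158.0)), (45, np.float64(152.4)), (50, np.float64(147.0))]
```

Call:
send_rows(
  moves=[
    {"tx": 0,"ty": 0,"tz": -0.1,"turn": 0,"gripper": 1},
    {"tx": 0,"ty": 0,"tz": -0.15,"turn": 0,"gripper": 1},
    {"tx": 0,"ty": 0,"tz": -0.2,"turn": 0,"gripper": 1},
    {"tx": 0,"ty": 0,"tz": -0.25,"turn": 0,"gripper": 1},
    {"tx": 0,"ty": 0,"tz": -0.3,"turn": 0,"gripper": 1},
    {"tx": 0,"ty": 0,"tz": -0.3,"turn": 0,"gripper": 1},
    {"tx": 0,"ty": 0,"tz": -0.3,"turn": 0,"gripper": 1},
    {"tx": 0,"ty": 0,"tz": 0,"turn": 0,"gripper": 1},
    {"tx": 0,"ty": 0,"tz": 0,"turn": 0,"gripper": 1},
  ],
)

```text
time_s: 19.0
position: [0.4851, -0.0808, 0.1073]
orientation: [3.141, 0.0, 1.573]
ft_force: [0.1, -0.1, -0.6]
width: 0.127
gripper_force: 73.7
```

```bash
cat >> h.py <<'E'
def prof(p,a=150,b=215): 
    g=p[:,276:285].mean(1).round().astype(int);print([(r,g[r].tolist()) for r in range(a,b,3)])
E
python3 - <<'E'
from h import *
s,p=look("w18");prof(p)
E
```

```text
t 19.0 pos [0.4851, -0.0808, 0.1073] rpy [3.1406, 0.0005, 1.5732] w 0.127 F [0.1, -0.1, -0.6] g 73.7
[(150, [66, 151, 188]), (153, [66, 151, 188]), (156, [65, 149, 187]), (159, [65, 149, 187]), (162, [60, 135, 168]), (165, [65, 122, 148]), (168, [118, 151, 171]), (171, [124, 148, 164]), (174, [123, 144, 160]), (177, [124, 144, 160]), (180, [126, 145, 161]), (183, [127, 146, 161]), (186, [127, 147, 162]), (189, [129, 148, 163]), (192, [130, 149, 163]), (195, [129, 147, 162]), (198, [133, 149, 164]), (201, [134, 151, 166]), (204, [132, 149, 163]), (207, [132, 149, 162]), (210, [133, 150, 162]), (213, [135, 151, 164])]
```

Lean after release is about 33°. Next I'll raise and move to see the lens with the wrist camera from two places.

Call:
send_rows(
  moves=[
    {"tx": 0,"ty": 0,"tz": -0.5,"turn": 0,"gripper": 1},
    {"tx": 0,"ty": 0,"tz": -0.8,"turn": 0,"gripper": 1},
    {"tx": 0,"ty": 0,"tz": -0.8,"turn": 0,"gripper": 1},
    {"tx": 0.3,"ty": 0.1,"tz": -0.8,"turn": 0,"gripper": 1},
    {"tx": 0.6,"ty": 0.3,"tz": -0.8,"turn": 0,"gripper": 1},
    {"tx": 0.8,"ty": 0.4,"tz": -0.8,"turn": 0,"gripper": 1},
    {"tx": 0.8,"ty": 0.4,"tz": -0.8,"turn": 0,"gripper": 1},
    {"tx": 0.8,"ty": 0.4,"tz": -0.4,"turn": 0,"gripper": 1},
    {"tx": 0.8,"ty": 0.4,"tz": 0,"turn": 0,"gripper": 1},
    {"tx": 0.8,"ty": 0.4,"tz": 0,"turn": 0,"gripper": 1},
    {"tx": 0.5,"ty": 0.2,"tz": 0,"turn": 0,"gripper": 1},
    {"tx": 0.24,"ty": 0,"tz": 0,"turn": 0,"gripper": 1},
    {"tx": 0,"ty": 0,"tz": 0,"turn": 0,"gripper": 1},
    {"tx": 0,"ty": 0,"tz": 0,"turn": 0,"gripper": 1},
    {"tx": 0,"ty": 0,"tz": 0,"turn": 0,"gripper": 1},
  ],
)

```text
time_s: 20.3
position: [0.5488, 0.0589, 0.2491]
orientation: [-3.141, 0.001, 1.571]
ft_force: [-0.3, 0.0, -0.8]
width: 0.128
gripper_force: 73.7
```

Run:
```python
from h import *
s,p=look("w19");np.savez("s19",*s);prof(p,155,215)
X=[[.672,.148,.258],[.69,.16,.247],[.709,.173,.236],[.8115,.21,.345]]
print(wproj(s,X).round(0).tolist())
```

```text
t 20.3 pos [0.5488, 0.0589, 0.2491] rpy [-3.1408, 0.0011, 1.5712] w 0.128 F [-0.3, 0.0, -0.8] g 73.7
[(155, [49, 73, 83]), (158, [49, 73, 83]), (161, [49, 73, 84]), (164, [50, 73, 84]), (167, [120, 139, 151]), (170, [145, 165, 179]), (173, [142, 162, 177]), (176, [144, 163, 178]), (179, [147, 166, 181]), (182, [147, 167, 181]), (185, [149, 168, 184]), (188, [149, 169, 184]), (191, [150, 170, 186]), (194, [152, 172, 188]), (197, [153, 174, 188]), (200, [155, 175, 191]), (203, [156, 177, 193]), (206, [154, 174, 190]), (209, [155, 176, 191]), (212, [157, 177, 194])]
[[491.0, 104.0], [503.0, 90.0], [513.0, 76.0], [700.0, 56.0]]
```

Call:
send_rows(
  moves=[
    {"tx": 0,"ty": -0.5,"tz": 0.4,"turn": 0,"gripper": 1},
    {"tx": 0.3,"ty": -0.7,"tz": 0.6,"turn": 0,"gripper": 1},
    {"tx": 0.5,"ty": -0.7,"tz": 0.6,"turn": 0,"gripper": 1},
    {"tx": 0.5,"ty": -0.3,"tz": 0.4,"turn": 0,"gripper": 1},
    {"tx": 0,"ty": 0,"tz": 0,"turn": 0,"gripper": 1},
    {"tx": 0,"ty": 0,"tz": 0,"turn": 0,"gripper": 1},
    {"tx": 0,"ty": 0,"tz": 0,"turn": 0,"gripper": 1},
  ],
)

```text
time_s: 20.93
position: [0.4958, 0.0917, 0.2001]
orientation: [3.139, 0.0, 1.572]
ft_force: [0.7, -0.2, 0.4]
width: 0.125
gripper_force: 73.8
```

Run:
```python
from h import *
s,p=look("w20");np.savez("s20",*s);prof(p,155,215)
X=[[.672,.148,.258],[.69,.16,.247],[.709,.173,.236],[.8115,.21,.345]]
print(wproj(s,X).round(0).tolist())
from station import get_image
for n in("scene","side"): cv2.imwrite(f"pics/{n}20.png",get_image(n)["pixels"])
```

```text
t 20.93 pos [0.4958, 0.0917, 0.2001] rpy [3.1394, 0.0005, 1.5717] w 0.125 F [0.7, -0.2, 0.4] g 73.8
[(155, [124, 245, 247]), (158, [123, 246, 247]), (161, [118, 222, 234]), (164, [118, 206, 222]), (167, [145, 199, 216]), (170, [155, 189, 205]), (173, [150, 176, 192]), (176, [151, 176, 193]), (179, [153, 179, 196]), (182, [153, 178, 195]), (185, [156, 181, 198]), (188, [158, 182, 199]), (191, [158, 183, 200]), (194, [160, 185, 202]), (197, [160, 185, 202]), (200, [161, 186, 203]), (203, [162, 186, 203]), (206, [162, 185, 202]), (209, [162, 186, 202]), (212, [164, 188, 204])]
[[598.0, 180.0], [602.0, 159.0], [606.0, 139.0], [765.0, 132.0]]
```

Run:
```python
from h import *
m=np.zeros((600,800,3),np.uint8)
def put(f,x,y,w,h,X,Y,k,gain=1):
    c=cv2.imread(f"pics/{f}.png")[y:y+h,x:x+w];c=np.clip(c*float(gain),0,255).astype(np.uint8);c=cv2.resize(c,None,fx=k,fy=k,interpolation=cv2.INTER_CUBIC);m[Y:Y+c.shape[0],X:X+c.shape[1]]=c[:600-Y,:800-X]
put("w19",410,20,150,130,0,0,3,1.6)
put("scene0",295,95,50,60,460,0,6)
put("side0",160,115,70,70,460,365,3.3,1.6)
put("w19",235,155,90,160,700,365,1.1)
put("scene20",310,190,70,60,0,395,3.4); put("side20",320,130,60,60,245,395,3.4)
cv2.imwrite("pics/m20.png",m)
x=np.array([.4958,.0917,.2001]);print(proj("scene",[x]),proj("side",[x]))
```

```text
[[283.82985545 210.03773161]] [[335.20220415 182.39861379]]
```

View pics/m20.png

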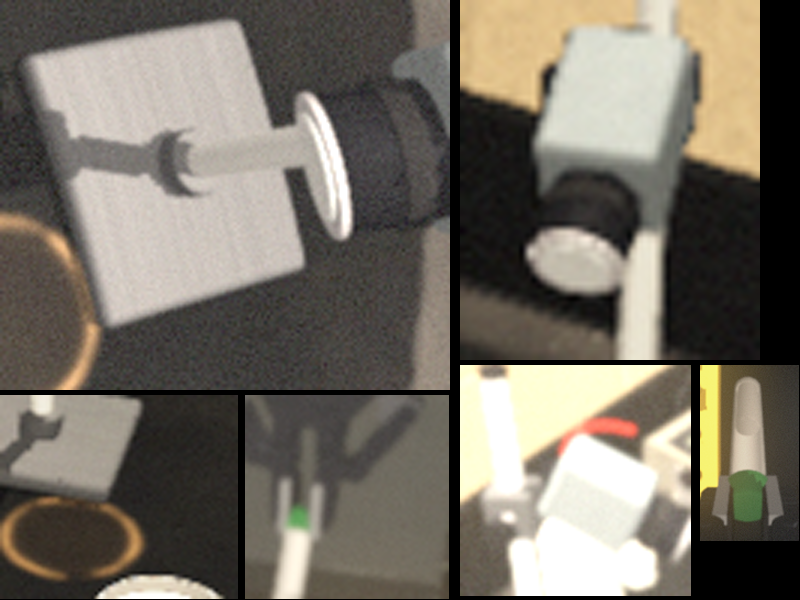

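The mosaic shows the lens glass disc at wrist-19 pixel (518.3,75.3) and scene pixel (314.3,138.7). The stand's foot corners in wrist-19 are (418,38), (489,27), (511,108) and (445,129). The green tube is held leaning, cap visible.

Run:
```python
from h import *
from scipy.optimize import least_squares
z=np.load("s19.npz");s=(z["arr_0"],z["arr_1"])
x,e=tri([wray(s,(518.3,75.3)),ray("scene",(314.3,138.7))]);print("lens",x,e)
C=[plane(*wray(s,(410+a/3,20+b/3)),.014) for a,b in((24,55),(237,20),(304,265),(106,328))]
C=np.array(C);print(C.round(3),"ctr",C.mean(0));d=np.roll(C,-1,0)-C;print("sides",np.linalg.norm(d,axis=1),"ang",[((np.arctan2(v[1],v[0])+np.pi/4)%(np.pi/2)-np.pi/4) for v in d])
v=x[:2]-C.mean(0)[:2];print(np.hypot(*v),np.arctan2(-v[1],-v[0]));v=x[:2]-[.8115,.2095];print(np.hypot(*v),np.arctan2(-v[1],-v[0]))
# disc fit: project circle for yaw candidates
Lw=np.array([(410+a/3,20+b/3) for a,b in((300,93),(346,240))]);print("w19 disc long axis px",Lw)
for yaw in(.30,.36,.42,.48):
    y=np.array([-np.sin(yaw),np.cos(yaw),0]);zz=np.array([.5*np.cos(yaw),.5*np.sin(yaw),.866])*np.array([-1,-1,1])
    P=np.array([x+.017*(np.cos(t)*y+np.sin(t)*zz) for t in np.linspace(0,2*np.pi,60)]);q=wproj(s,P);ms=cv2.fitEllipse(q.astype(np.float32));q2=cv2.fitEllipse(proj("scene",P).astype(np.float32));print(yaw,"w",np.round(ms[1],1),round(ms[2],1),"scene",np.round(q2[1],1),round(q2[2],1))
```

```text
lens [0.71630435 0.17666242 0.23133567] [0.0017, 0.0017]
[[0.732 0.25  0.014]
 [0.854 0.291 0.014]
 [0.896 0.173 0.014]
 [0.776 0.129 0.014]] ctr [0.81442608 0.21062741 0.014     ]
sides [0.12796353 0.12612348 0.12786405 0.12896175] ang [np.float64(0.32849852416561154), np.float64(0.34274545682731694), np.float64(0.350685276862543), np.float64(0.34344735010224614)]
0.10383397560553322 0.33324229457592613
0.10070013971619877 0.3321673670284953
w19 disc long axis px [[510.          51.        ]
 [525.33333333 100.        ]]
0.3 w [ 9.1 47.6] 167.0 scene [ 8.5 15.9] 108.5
0.36 w [ 9.  47.8] 164.3 scene [ 8.7 15.9] 105.1
0.42 w [ 8.7 48. ] 161.6 scene [ 8.8 15.9] 101.5
0.48 w [ 8.4 48.1] 158.9 scene [ 8.9 15.9] 98.0
```

Lens at (0.716, 0.177, 0.231), yaw about 0.345, so the focus is at about (0.6185, 0.142, 0.171). I'll turn to the lens yaw, approach short of it, and then measure the tube.

Call:
send_rows(
  moves=[
    {"tx": 0,"ty": 0,"tz": 0,"turn": 0.5,"gripper": 1},
    {"tx": 0,"ty": 0,"tz": 0,"turn": 0.9,"gripper": 1},
    {"tx": 0,"ty": 0,"tz": 0,"turn": 0.9,"gripper": 1},
    {"tx": 0,"ty": 0,"tz": 0,"turn": 0.9,"gripper": 1},
    {"tx": 0,"ty": 0,"tz": 0,"turn": 0.9,"gripper": 1},
    {"tx": 0,"ty": 0,"tz": 0,"turn": 0.9,"gripper": 1},
    {"tx": 0,"ty": 0,"tz": 0,"turn": 0.9,"gripper": 1},
    {"tx": 0,"ty": 0,"tz": 0,"turn": 0.9,"gripper": 1},
    {"tx": 0,"ty": 0,"tz": 0,"turn": 0.9,"gripper": 1},
    {"tx": 0,"ty": 0,"tz": 0,"turn": 0.9,"gripper": 1},
    {"tx": 0,"ty": 0,"tz": 0,"turn": 0.9,"gripper": 1},
    {"tx": 0,"ty": 0,"tz": 0,"turn": 0.9,"gripper": 1},
    {"tx": 0,"ty": 0,"tz": 0,"turn": 0.9,"gripper": 1},
    {"tx": 0,"ty": 0,"tz": 0,"turn": 0.9,"gripper": 1},
    {"tx": 0,"ty": 0,"tz": 0,"turn": 0.07,"gripper": 1},
  ],
)

```text
time_s: 22.33
position: [0.4951, 0.0925, 0.1995]
orientation: [3.141, -0.001, 0.343]
ft_force: [0.2, 0.5, -0.4]
width: 0.132
gripper_force: 73.8
```

Call:
send_rows(
  moves=[
    {"tx": 0.4,"ty": -0.05,"tz": 0.1,"turn": 0,"gripper": 1},
    {"tx": 0.7,"ty": -0.05,"tz": 0.1,"turn": 0,"gripper": 1},
    {"tx": 0.8,"ty": -0.05,"tz": 0.1,"turn": 0,"gripper": 1},
    {"tx": 0.7,"ty": -0.05,"tz": 0.1,"turn": 0,"gripper": 1},
    {"tx": 0.5,"ty": 0,"tz": 0.1,"turn": 0,"gripper": 1},
    {"tx": 0.3,"ty": 0,"tz": 0,"turn": 0,"gripper": 1},
    {"tx": 0,"ty": 0,"tz": 0,"turn": 0,"gripper": 1},
    {"tx": 0,"ty": 0,"tz": 0,"turn": 0,"gripper": 1},
    {"tx": 0,"ty": 0,"tz": 0,"turn": 0,"gripper": 1},
  ],
)

```text
time_s: 23.08
position: [0.5721, 0.126, 0.1868]
orientation: [-3.141, 0.001, 0.346]
ft_force: [0.3, -0.5, -0.3]
width: 0.134
gripper_force: 73.8
```

```bash
cat >> h.py <<'E'
def tip(im,n,X,w=45,th=140):
    "tube mask around projected point X -> axis line & foot tip"
    u=proj(n,[X])[0].astype(int);x0,y0=u-w;c=im[y0:y0+2*w,x0:x0+2*w];h=cv2.cvtColor(c,cv2.COLOR_BGR2HSV)
    M=((h[...,2]>th)&(h[...,1]<75)).astype(np.uint8);N,L,S,cc=cv2.connectedComponentsWithStats(M)
    return u,(x0,y0),M,L,S,cc
E
python3 - <<'E'
from h import *
from station import get_image
s,p=look("w21");np.savez("s21",*s)
prof(p,155,200)
yaw=s[1][2];a=np.array([-.5*np.cos(yaw),-.5*np.sin(yaw),.866]);F=s[0]+[0,0,.019]-.04*a;print("sample est",F,wproj(s,[F-.022*a]))
for n in("scene","side"):
    im=get_image(n)["pixels"];cv2.imwrite(f"pics/{n}21.png",im)
    print(n,proj(n,[F-.03*a,F,F+.04*a,F+.068*a]).round(1).tolist())
    u,o,M,L,S,cc=tip(im,n,F,30)
    h=cv2.cvtColor(im,cv2.COLOR_BGR2HSV)
    for r in range(u[1]-24,u[1]+30,2): print(r,' '.join("%3d"%h[r,c,2] for c in range(u[0]-30,u[0]+30,2)))
    print("x from",u[0]-30)
E
```

```text
t 23.08 pos [0.5721, 0.126, 0.1868] rpy [-3.1414, 0.0007, 0.346] w 0.134 F [0.3, -0.5, -0.3] g 73.8
[(155, [62, 67, 72]), (158, [65, 70, 75]), (161, [64, 70, 75]), (164, [66, 72, 78]), (167, [201, 216, 225]), (170, [223, 235, 241]), (173, [226, 237, 243]), (176, [227, 238, 243]), (179, [227, 238, 244]), (182, [229, 240, 244]), (185, [230, 240, 245]), (188, [231, 241, 245]), (191, [232, 241, 245]), (194, [233, 242, 246]), (197, [234, 242, 246])]
sample est [0.59088098 0.13278628 0.17115702] [[279.76104904 182.47005348]]
scene [[298.2, 200.7], [296.4, 193.7], [293.8, 183.8], [291.9, 176.4]]
169  36  41  38  40  43  31  39  37  41  46 178  97  32 232 176 178 122  43  40  37  38  38  41  34  38  34  40 135 226 231
171  39  38  36  38  44  40  37  36  38  43 179  99 122 236 177 185 124  47  40  37  43  34  34  39  39  38  38 163 226 231
173  36  39  38  40  39  39  37  40  39  49 176  97 125 201 105 195 124  46  42  40  42  37  40  35  38  36  37 155 228 230
175  41  35  35  37  34  37  35  36  36  44 181  98 100 135 100 188 120  47  44  41  39  37  38  35  38  34  36 163 227 229
177  35 
[... 5583 characters left out ...]
1 217 203 177 117  81  75  81  80  80  83  83  81  84  81  81  83  82
214 100 156 184 210 230 242 250 253 254 255 253 251 250 240 226 213 182  93  76  73  79  77  78  82  82  82  84  82  87  86
216 148 187 221 248 255 255 255 255 255 255 255 255 255 255 250 234 210 133  79  76  79  79  80  83  82  84  84  87  84  82
218 163 218 251 255 255 255 255 255 255 255 255 255 255 255 255 253 225 147  78  80  80  83  81  83  79  83  82  82  84  86
220 178 244 255 255 255 255 255 255 255 255 255 255 255 255 255 255 244 158  77  76  81  80  82  84  81  86  83  82  81  85
222 186 251 255 255 255 255 255 255 255 255 255 255 255 255 255 255 246 145  73  76  78  77  80  81  83  82  85  81  84  83
x from 257
```

```bash
cat > fit.py <<'E'
from h import *
from scipy.optimize import least_squares
def edge(v,x0,rising,th):
    for i in range(len(v)-1):
        a,b=v[i],v[i+1]
        if (rising and a<th<=b) or (not rising and a>=th>b): return x0+i+(th-a)/(b-a)
def fit(k,obs,red,verbose=1):
    """obs: list of (view,row,left/right col); red: dict view->bottom row; wrist edge row"""
    z=np.load(f"s{k}.npz");pos,rpy=z["arr_0"],z["arr_1"];Rt=R.from_euler('xyz',rpy).as_matrix()
    def res(p):
        th,x0,ax,su,sv,du,dv=p;out=[]
        tp=lambda l:pos+Rt@(np.array([x0,0,-.019])+(.070+ax-l)*np.array([np.sin(th),0,np.cos(th)]))
        for n,off in(("side",(su,sv)),("scene",(du,dv))):
            A,B=proj(n,[tp(.008),tp(.05)])+off;d=(B-A)/np.linalg.norm(B-A);f=K[n][0]/((tp(.03)-P[n][0])@R.from_euler('xyz',P[n][1]).as_matrix())[2]
            nr=np.array([-d[1],d[0]]); nr=nr if nr[0]>0 else -nr
            for v,r,c,s in obs:
                if v==n: out.append((np.array([c,r])-A)@nr-s*.008*f)
            if n in red: out.append(A[1]+.008*f-red[n])
        t=np.array([x0,0,-.019])+(.070+ax-.008)*np.array([np.sin(th),0,np.cos(th)])
        out.append((row(t)[0]-red["wrist"]))
        return np.array(out+[x0/.003,ax/.004,su/1,sv/1,du/1,dv/1])
    s=least_squares(res,[.4,0,0,0,0,0,0]);J=np.linalg.inv(s.jac.T@s.jac)
    th,x0,ax=s.x[:3];u=np.array([np.sin(th),0,np.cos(th)])
    S=pos+Rt@(np.array([x0,0,-.019])+(.070+ax-.03)*u)
    print("lean deg",np.degrees(th).round(1),"+-",np.degrees(J[0,0]**.5).round(1),"x0,ax mm",(s.x[1:3]*1e3).round(1),"offs",s.x[3:].round(1),"rms",np.sqrt(np.mean(s.fun**2)).round(2),"\n sample",S.round(4));print(s.fun.round(1));return s.x,S
E
python3 - <<'E'
from fit import *
obs=[]
a=cv2.imread("pics/side21.png").max(2).astype(float);b=cv2.imread("pics/scene21.png").max(2).astype(float)
for r in range(181,203,2):
    l=edge(a[r,270:296],270,1,155)
    if l: obs.append(("side",r,l,-1))
    if r<193:
        c0=int(l)+4;e=edge(a[r,c0:c0+12],c0,0,150)
        if e: obs.append(("side",r,e,1))
for r in range(184,202,2):
    l=edge(b[r,284:300],284,1,120)
    if l: obs.append(("scene",r,l,-1))
print([(o[0],o[1],round(o[2],1),o[3]) for o in obs])
print([(r,a[r,276:288].max()) for r in range(200,212)],[(r,b[r,292:302].max()) for r in range(198,210)])
fit(21,obs,{"side":206.5,"scene":203.5,"wrist":165.7})
E
```

```text
[('side', 181, np.float64(285.5), -1), ('side', 181, np.float64(295.1), 1), ('side', 183, np.float64(284.7), -1), ('side', 183, np.float64(294.2), 1), ('side', 185, np.float64(284.0), -1), ('side', 185, np.float64(293.3), 1), ('side', 187, np.float64(283.0), -1), ('side', 187, np.float64(292.4), 1), ('side', 189, np.float64(282.1), -1), ('side', 189, np.float64(291.5), 1), ('side', 191, np.float64(281.4), -1), ('side', 191, np.float64(290.2), 1), ('side', 193, np.float64(280.6), -1), ('side', 195, np.float64(279.6), -1), ('side', 197, np.float64(278.8), -1), ('side', 199, np.float64(278.1), -1), ('side', 201, np.float64(277.5), -1), ('scene', 184, np.float64(290.8), -1), ('scene', 186, np.float64(291.5), -1), ('scene', 188, np.float64(291.6), -1), ('scene', 190, np.float64(291.7), -1), ('scene', 192, np.float64(292.4), -1), ('scene', 194, np.float64(292.6), -1), ('scene', 196, np.float64(292.8), -1), ('scene', 198, np.float64(293.0), -1), ('scene', 200, np.float64(293.5), -1)]
[(200, np.float64(217.0)), (201, np.float64(217.0)), (202, np.float64(214.0)), (203, np.float64(210.0)), (204, np.float64(200.0)), (205, np.float64(179.0)), (206, np.float64(142.0)), (207, np.float64(105.0)), (208, np.float64(144.0)), (209, np.float64(182.0)), (210, np.float64(204.0)), (211, np.float64(215.0))] [(198, np.float64(200.0)), (199, np.float64(205.0)), (200, np.float64(211.0)), (201, np.float64(208.0)), (202, np.float64(222.0)), (203, np.float64(223.0)), (204, np.float64(179.0)), (205, np.float64(156.0)), (206, np.float64(154.0)), (207, np.float64(155.0)), (208, np.float64(154.0)), (209, np.float64(145.0))]
lean deg 23.6 +- 1.3 x0,ax mm [8.  1.3] offs [-1.8 -0.5 -0.4 -0.3] rms 0.7 
 sample [0.5952 0.1343 0.1679]
[-1.2  0.  -1.1  0.1 -0.8  0.3 -0.7  0.4 -0.6  0.5 -0.3  0.3 -0.1 -0.1
  0.1  0.4  0.8 -0.4 -0.1  0.2  0.  -0.2  0.1  0.  -0.1 -0.3 -0.1  0.3
  0.   2.7  0.3 -1.8 -0.5 -0.4 -0.3]
```

The fit from three views gives a true lean of about 23.6°, because the tube turns about its cap end rather than the nominal grasp point. It needs about 6° more, so I'll do one more pass at the bore with a corrected pivot model.

Call:
send_rows(
  moves=[
    {"tx": -0.5,"ty": 0,"tz": -0.2,"turn": -0.3,"gripper": 1},
    {"tx": -0.9,"ty": 0,"tz": -0.3,"turn": -0.6,"gripper": 1},
    {"tx": -0.9,"ty": 0,"tz": 0,"turn": -0.9,"gripper": 1},
    {"tx": -0.9,"ty": 0,"tz": 0,"turn": -0.9,"gripper": 1},
    {"tx": -0.3,"ty": 0,"tz": 0,"turn": -0.9,"gripper": 1},
    {"tx": 0,"ty": 0,"tz": 0,"turn": -0.9,"gripper": 1},
    {"tx": 0,"ty": 0,"tz": 0,"turn": -0.9,"gripper": 1},
    {"tx": 0,"ty": 0,"tz": 0,"turn": -0.9,"gripper": 1},
    {"tx": 0,"ty": 0,"tz": 0,"turn": -0.9,"gripper": 1},
    {"tx": 0,"ty": 0,"tz": 0,"turn": -0.9,"gripper": 1},
    {"tx": 0,"ty": 0,"tz": 0,"turn": -0.9,"gripper": 1},
    {"tx": 0,"ty": 0,"tz": 0,"turn": -0.9,"gripper": 1},
    {"tx": 0,"ty": 0,"tz": 0,"turn": -0.9,"gripper": 1},
    {"tx": 0,"ty": 0,"tz": 0,"turn": -0.9,"gripper": 1},
    {"tx": 0,"ty": 0,"tz": 0,"turn": -0.57,"gripper": 1},
    {"tx": 0,"ty": 0,"tz": 0,"turn": 0,"gripper": 1},
  ],
)

```text
time_s: 24.57
position: [0.4938, 0.0887, 0.1996]
orientation: [3.141, -0.0, 1.574]
ft_force: [-1.0, 0.1, -0.1]
width: 0.129
gripper_force: 73.8
```

Call:
send_rows(
  moves=[
    {"tx": -0.5,"ty": -0.1,"tz": 0,"turn": 0,"gripper": 1},
    {"tx": -0.9,"ty": -0.1,"tz": 0,"turn": 0,"gripper": 1},
    {"tx": -0.9,"ty": -0.1,"tz": 0,"turn": 0,"gripper": 1},
    {"tx": -0.9,"ty": -0.04,"tz": 0,"turn": 0,"gripper": 1},
    {"tx": -0.9,"ty": 0,"tz": 0,"turn": 0,"gripper": 1},
    {"tx": -0.9,"ty": 0,"tz": 0,"turn": 0,"gripper": 1},
    {"tx": -0.8,"ty": 0,"tz": 0.3,"turn": 0,"gripper": 1},
    {"tx": -0.39,"ty": 0,"tz": 0.7,"turn": 0,"gripper": 1},
    {"tx": 0,"ty": 0,"tz": 0.8,"turn": 0,"gripper": 1},
    {"tx": 0,"ty": 0,"tz": 0.8,"turn": 0,"gripper": 1},
    {"tx": 0,"ty": 0,"tz": 0.58,"turn": 0,"gripper": 1},
    {"tx": 0,"ty": 0,"tz": 0,"turn": 0,"gripper": 1},
    {"tx": 0,"ty": 0,"tz": 0,"turn": 0,"gripper": 1},
    {"tx": 0,"ty": 0,"tz": 0,"turn": 0,"gripper": 1},
  ],
)

```text
time_s: 25.73
position: [0.4863, -0.0665, 0.1206]
orientation: [3.14, 0.0, 1.572]
ft_force: [0.4, -0.4, 0.3]
width: 0.132
gripper_force: 73.8
```

Run:
```python
from h import *
s,p=look("w22");prof(p,130,200)
g=p.astype(int).mean(2)
for r in(165,172,180): print(r,[(c,g[r,c].round()) for c in range(256,306,3)])
print(wproj(s,[[.486,-.035,.046],[.486,-.02525,.046]]))
```

```text
t 25.73 pos [0.4863, -0.0665, 0.1206] rpy [3.1405, 0.0005, 1.5722] w 0.132 F [0.4, -0.4, 0.3] g 73.8
[(130, [104, 233, 243]), (133, [103, 233, 243]), (136, [104, 234, 243]), (139, [103, 233, 243]), (142, [103, 233, 243]), (145, [102, 232, 242]), (148, [103, 233, 243]), (151, [102, 232, 242]), (154, [103, 232, 243]), (157, [102, 232, 242]), (160, [80, 189, 224]), (163, [66, 151, 187]), (166, [93, 149, 179]), (169, [126, 157, 177]), (172, [123, 144, 161]), (175, [124, 145, 162]), (178, [124, 145, 161]), (181, [126, 146, 162]), (184, [128, 148, 164]), (187, [128, 147, 163]), (190, [130, 149, 164]), (193, [131, 149, 164]), (196, [131, 150, 165]), (199, [132, 151, 165])]
165 [(256, np.float64(134.0)), (259, np.float64(127.0)), (262, np.float64(131.0)), (265, np.float64(124.0)), (268, np.float64(179.0)), (271, np.float64(193.0)), (274, np.float64(141.0)), (277, np.float64(135.0)), (280, np.float64(137.0)), (283, np.float64(134.0)), (286, np.float64(135.0)), (289, np.float64(175.0)), (292, np.float64(191.0)), (295, np.float64(191.0)), (298, np.float64(191.0)), (301, np.float64(192.0)), (304
[... 274 characters left out ...]
t64(147.0)), (286, np.float64(153.0)), (289, np.float64(121.0)), (292, np.float64(183.0)), (295, np.float64(191.0)), (298, np.float64(192.0)), (301, np.float64(190.0)), (304, np.float64(192.0))]
180 [(256, np.float64(130.0)), (259, np.float64(128.0)), (262, np.float64(130.0)), (265, np.float64(122.0)), (268, np.float64(131.0)), (271, np.float64(119.0)), (274, np.float64(130.0)), (277, np.float64(137.0)), (280, np.float64(146.0)), (283, np.float64(147.0)), (286, np.float64(144.0)), (289, np.float64(158.0)), (292, np.float64(191.0)), (295, np.float64(192.0)), (298, np.float64(192.0)), (301, np.float64(190.0)), (304, np.float64(190.0))]
[[279.0974467  172.00124215]
 [279.10558124 159.55609165]]
```

Call:
send_rows(
  moves=[
    {"tx": 0,"ty": 0,"tz": 0.3,"turn": 0,"gripper": 1},
    {"tx": 0,"ty": 0,"tz": 0.3,"turn": 0,"gripper": 1},
    {"tx": 0,"ty": 0,"tz": 0.3,"turn": 0,"gripper": 1},
    {"tx": 0,"ty": 0,"tz": 0.3,"turn": 0,"gripper": 1},
    {"tx": 0,"ty": 0,"tz": 0.3,"turn": 0,"gripper": 1},
    {"tx": 0,"ty": 0,"tz": 0.2,"turn": 0,"gripper": 1},
    {"tx": 0,"ty": 0,"tz": 0,"turn": 0,"gripper": 1},
    {"tx": 0,"ty": 0,"tz": 0,"turn": 0,"gripper": 1},
  ],
)

```text
time_s: 26.45
position: [0.4916, -0.0771, 0.0813]
orientation: [3.127, 0.012, 1.565]
ft_force: [-2.3, -20.4, 35.7]
width: 0.127
gripper_force: 81.3
```

Call:
send_rows(
  moves=[
    {"tx": -0.2,"ty": 0,"tz": 0.05,"turn": 0,"gripper": 1},
    {"tx": -0.2,"ty": 0,"tz": 0.06,"turn": 0,"gripper": 1},
    {"tx": -0.2,"ty": 0,"tz": 0.08,"turn": 0,"gripper": 1},
    {"tx": -0.2,"ty": 0,"tz": 0.1,"turn": 0,"gripper": 1},
    {"tx": -0.2,"ty": 0,"tz": 0.08,"turn": 0,"gripper": 1},
    {"tx": 0,"ty": 0,"tz": 0,"turn": 0,"gripper": 1},
    {"tx": 0,"ty": 0,"tz": 0,"turn": 0,"gripper": 1},
  ],
)

```text
time_s: 27.03
position: [0.4884, -0.0931, 0.0687]
orientation: [3.137, 0.002, 1.571]
ft_force: [1.2, -3.1, 9.3]
width: 0.133
gripper_force: 75.5
```

Call:
send_rows(
  moves=[
    {"tx": 0,"ty": 0,"tz": 0,"turn": 0,"gripper": 1},
    {"tx": 0,"ty": 0,"tz": 0,"turn": 0,"gripper": 1},
  ],
)

```text
time_s: 27.2
position: [0.4884, -0.0929, 0.0688]
orientation: [3.136, 0.002, 1.571]
ft_force: [1.5, -3.2, 7.9]
width: 0.13
gripper_force: 75.5
```

Run:
```python
from h import *
s,p=look("w23");prof(p,125,200)
def r91(t,piv=-.038): return row(np.array([.083*np.sin(t),0,piv+.083*np.cos(t)]))[0]
print([(d,round(r91(np.radians(d)),1)) for d in(0,10,20,24,28,30,32,36,40,44,48)])
print(wproj(s,[[.486,-.02525,.046]]))
```

```text
t 27.2 pos [0.4884, -0.0929, 0.0688] rpy [3.1364, 0.0024, 1.5714] w 0.13 F [1.5, -3.2, 7.9] g 75.5
[(125, [104, 233, 243]), (128, [83, 191, 225]), (131, [77, 161, 199]), (134, [113, 174, 204]), (137, [138, 184, 209]), (140, [150, 181, 202]), (143, [153, 181, 200]), (146, [155, 182, 201]), (149, [154, 180, 199]), (152, [156, 181, 201]), (155, [157, 182, 200]), (158, [160, 185, 203]), (161, [161, 185, 203]), (164, [162, 185, 204]), (167, [163, 186, 204]), (170, [164, 186, 204]), (173, [166, 188, 206]), (176, [165, 188, 205]), (179, [167, 188, 206]), (182, [169, 190, 208]), (185, [168, 191, 208]), (188, [167, 187, 204]), (191, [167, 188, 205]), (194, [167, 187, 204]), (197, [167, 187, 203])]
[(0, np.float64(211.3)), (10, np.float64(191.9)), (20, np.float64(172.9)), (24, np.float64(165.5)), (28, np.float64(158.2)), (30, np.float64(154.5)), (32, np.float64(151.0)), (36, np.float64(143.9)), (40, np.float64(137.0)), (44, np.float64(130.2)), (48, np.float64(123.7))]
[[275.63555168 126.83940798]]
```

Call:
send_rows(
  moves=[
    {"tx": 0,"ty": 0,"tz": -0.1,"turn": 0,"gripper": 1},
    {"tx": 0,"ty": 0,"tz": -0.15,"turn": 0,"gripper": 1},
    {"tx": 0,"ty": 0,"tz": -0.2,"turn": 0,"gripper": 1},
    {"tx": 0,"ty": 0,"tz": -0.25,"turn": 0,"gripper": 1},
    {"tx": 0,"ty": 0,"tz": -0.3,"turn": 0,"gripper": 1},
    {"tx": 0,"ty": 0,"tz": -0.3,"turn": 0,"gripper": 1},
    {"tx": 0,"ty": 0,"tz": -0.4,"turn": 0,"gripper": 1},
    {"tx": 0,"ty": 0,"tz": 0,"turn": 0,"gripper": 1},
    {"tx": 0,"ty": 0,"tz": 0,"turn": 0,"gripper": 1},
  ],
)

```text
time_s: 28.0
position: [0.4863, -0.0911, 0.1112]
orientation: [3.14, 0.0, 1.573]
ft_force: [0.3, 0.0, 0.2]
width: 0.132
gripper_force: 72.3
```

Run:
```python
from h import *
s,p=look("w24");prof(p,125,180)
```

```text
t 28.0 pos [0.4863, -0.0911, 0.1112] rpy [3.1403, 0.0003, 1.5733] w 0.132 F [0.3, 0.0, 0.2] g 72.3
[(125, [107, 237, 244]), (128, [86, 205, 233]), (131, [69, 159, 198]), (134, [69, 158, 196]), (137, [69, 158, 196]), (140, [68, 157, 194]), (143, [69, 156, 194]), (146, [68, 156, 194]), (149, [64, 146, 181]), (152, [56, 124, 154]), (155, [103, 189, 218]), (158, [132, 197, 214]), (161, [133, 173, 192]), (164, [136, 169, 187]), (167, [136, 164, 181]), (170, [137, 164, 180]), (173, [138, 164, 180]), (176, [140, 163, 179]), (179, [142, 164, 179])]
```

Call:
send_rows(
  moves=[
    {"tx": 0,"ty": 0,"tz": -0.5,"turn": 0,"gripper": 1},
    {"tx": 0,"ty": 0,"tz": -0.8,"turn": 0,"gripper": 1},
    {"tx": 0,"ty": 0,"tz": -0.9,"turn": 0,"gripper": 1},
    {"tx": 0.3,"ty": 0.05,"tz": -0.9,"turn": 0,"gripper": 1},
    {"tx": 0.6,"ty": 0.1,"tz": -0.45,"turn": 0,"gripper": 1},
    {"tx": 0.9,"ty": 0.1,"tz": 0,"turn": 0,"gripper": 1},
    {"tx": 0.9,"ty": 0.1,"tz": 0,"turn": 0,"gripper": 1},
    {"tx": 0.9,"ty": 0,"tz": 0,"turn": 0,"gripper": 1},
    {"tx": 0.9,"ty": 0,"tz": 0,"turn": 0,"gripper": 1},
    {"tx": 0.9,"ty": 0,"tz": 0,"turn": 0,"gripper": 1},
    {"tx": 0.9,"ty": 0,"tz": 0,"turn": 0,"gripper": 1},
    {"tx": 0.6,"ty": 0,"tz": 0,"turn": 0.3,"gripper": 1},
    {"tx": 0.34,"ty": 0,"tz": 0,"turn": 0.6,"gripper": 1},
  ],
)

```text
time_s: 29.13
position: [0.4937, 0.0927, 0.1986]
orientation: [-3.14, -0.001, 1.485]
ft_force: [0.0, -0.4, 0.0]
width: 0.129
gripper_force: 72.3
```

Call:
send_rows(
  moves=[
    {"tx": 0,"ty": 0,"tz": 0,"turn": 0.9,"gripper": 1},
    {"tx": 0,"ty": 0,"tz": 0,"turn": 0.9,"gripper": 1},
    {"tx": 0,"ty": 0,"tz": 0,"turn": 0.9,"gripper": 1},
    {"tx": 0,"ty": 0,"tz": 0,"turn": 0.9,"gripper": 1},
    {"tx": 0,"ty": 0,"tz": 0,"turn": 0.9,"gripper": 1},
    {"tx": 0,"ty": 0,"tz": 0,"turn": 0.9,"gripper": 1},
    {"tx": 0,"ty": 0,"tz": 0,"turn": 0.9,"gripper": 1},
    {"tx": 0,"ty": 0,"tz": 0,"turn": 0.9,"gripper": 1},
    {"tx": 0,"ty": 0,"tz": 0,"turn": 0.9,"gripper": 1},
    {"tx": 0,"ty": 0,"tz": 0,"turn": 0.9,"gripper": 1},
    {"tx": 0,"ty": 0,"tz": 0,"turn": 0.9,"gripper": 1},
    {"tx": 0,"ty": 0,"tz": 0,"turn": 0.9,"gripper": 1},
    {"tx": 0,"ty": 0,"tz": 0,"turn": 0.58,"gripper": 1},
    {"tx": 0,"ty": 0,"tz": 0,"turn": 0,"gripper": 1},
    {"tx": 0,"ty": 0,"tz": 0,"turn": 0,"gripper": 1},
  ],
)

```text
time_s: 30.38
position: [0.4941, 0.0902, 0.1988]
orientation: [3.141, 0.001, 0.347]
ft_force: [0.2, -0.1, -0.6]
width: 0.126
gripper_force: 72.3
```

Call:
send_rows(
  moves=[
    {"tx": 0.4,"ty": -0.1,"tz": 0.1,"turn": 0,"gripper": 1},
    {"tx": 0.8,"ty": -0.1,"tz": 0.2,"turn": 0,"gripper": 1},
    {"tx": 0.8,"ty": -0.05,"tz": 0.2,"turn": 0,"gripper": 1},
    {"tx": 0.7,"ty": 0,"tz": 0,"turn": 0,"gripper": 1},
    {"tx": 0.5,"ty": 0,"tz": 0,"turn": 0,"gripper": 1},
    {"tx": 0,"ty": 0,"tz": 0,"turn": 0,"gripper": 1},
    {"tx": 0,"ty": 0,"tz": 0,"turn": 0,"gripper": 1},
    {"tx": 0,"ty": 0,"tz": 0,"turn": 0,"gripper": 1},
  ],
)

```text
time_s: 31.05
position: [0.5668, 0.1227, 0.1864]
orientation: [-3.141, 0.001, 0.345]
ft_force: [-0.3, 0.1, 0.2]
width: 0.128
gripper_force: 72.3
```

```bash
sed -i 's#x0/.003,ax/.004#(x0-.019*np.sin(th))/.003,(ax-.002)/.002#' fit.py
cat >> fit.py <<'E'
def meas(k):
    from station import get_image
    s,p=look(f"w{k}");np.savez(f"s{k}",*s)
    ims={n:get_image(n)["pixels"] for n in("scene","side")}
    for n in ims: cv2.imwrite(f"pics/{n}{k}.png",ims[n])
    return s,p,{n:ims[n].max(2).astype(float) for n in ims}
E
python3 - <<'E'
from fit import *
s,p,im=meas(25);prof(p,145,175)
yaw=s[1][2];t=np.radians(28.5);a=np.array([-np.sin(t)*np.cos(yaw),-np.sin(t)*np.sin(yaw),np.cos(t)]);pv=s[0]+[0,0,.038]
for n in im:
    q=proj(n,[pv-.091*a,pv-.061*a,pv-.02*a,pv]);print(n,q.round(1).tolist());u=q[1].astype(int)
    for r in range(u[1]-14,u[1]+20,2): print(r,' '.join("%3d"%im[n][r,c] for c in range(u[0]-22,u[0]+24,2)))
    print("x0",u[0]-22)
E
```

```text
t 31.05 pos [0.5668, 0.1227, 0.1864] rpy [-3.1413, 0.0013, 0.3452] w 0.128 F [-0.3, 0.1, 0.2] g 72.3
[(145, [60, 63, 68]), (148, [60, 64, 69]), (151, [60, 66, 71]), (154, [90, 98, 106]), (157, [156, 169, 178]), (160, [186, 201, 210]), (163, [199, 213, 223]), (166, [204, 219, 228]), (169, [206, 220, 229]), (172, [209, 223, 232])]
scene [[299.2, 200.5], [297.5, 193.2], [295.0, 182.5], [293.7, 177.0]]
179  37  36  40  40  36 157 151  32 119 125 159 174  46  41  40  37  41  37  36  34  35  36  56
181  37  34  37  36  34 153 148  35 172 213 161 175  72  40  34  35  39  36  41  39  38  39  75
183  34  35  36  37  36  34  42  36 157 220 157 172  98  36  38  60  41  42  37  37  39  39  84
185  34  34  35  35  33  35  38  38 146 218 217 211 119  33  64 148 147 143 123 112  98  71 115
187  37  34  34  34  37  38  35  39  96 198 204 197 156  35 159 153 154 150 150 150 149 147 166
189  38  34  36  37  38  33  34  34  60 189 202 200 147  84 152 149 154 154 151 154 154 147 180
191  36  37  38  33  32  37  34  33  40 180 195 197 155 141 150 153 151 151 146 154 146 147 186
193  36  34  38  35  32  3
[... 1949 characters left out ...]
5  92  79  76  78  79
199 157  89  73  79  75  77 148 222 226 212 191 124 201 255 245 214 203 218 150  83  82  78  79
201 175 100  75  77  76  78 160 220 217 202 153  97 211 255 255 251 241 230 160  81  79  78  80
203 130  77  75  74  75  76 124 191 203 175 102  85 172 232 246 249 235 206 124  81  81  82  80
205  69  68  75  77  77  74  83 120 130 102  79  83 154 205 212 212 203 181 109  75  83  78  79
207  66  77  81  87 100 101 100  92  89  82  79  79 115 173 196 199 188 148  86  81  82  82  82
209 112 133 153 164 179 181 184 177 175 152 118  87  83 104 128 128 116  86  82  79  82  82  82
211 188 192 197 201 210 213 214 214 214 211 195 160 112  80  79  77  78  82  84  81  83  83  84
x0 264
```

```bash
cat >> fit.py <<'E'
def obsof(a,b,sr=(180,200),br=(184,200)):
    o=[]
    for r in range(*sr,2):
        l=edge(a[r,270:296],270,1,150)
        if l: o.append(("side",r,l,-1))
        if l and r<191:
            c0=int(l)+4;e=edge(a[r,c0:c0+12],c0,0,155)
            if e: o.append(("side",r,e,1))
    for r in range(*br,2):
        l=edge(b[r,282:300],282,1,115)
        if l: o.append(("scene",r,l,-1))
    return o
E
python3 - <<'E'
from fit import *
rd=lambda n,k:cv2.imread(f"pics/{n}{k}.png").max(2).astype(float)
for k,red in((21,{"side":206,"scene":204,"wrist":165.7}),(25,{"side":205,"scene":201.8,"wrist":156})):
    a,b=rd("side",k),rd("scene",k)
    print(k,"side bottom",[(r,a[r,276:285].max()) for r in range(202,208)],"scene",[(r,b[r,294:300].max()) for r in range(198,206)])
    p,S=fit(k,obsof(a,b),red)
    # slope-only lean: compare observed side left-edge slope with model
    o=[x for x in obsof(a,b) if x[0]=="side" and x[3]<0];m=np.polyfit([x[1] for x in o],[x[2] for x in o],1)[0]
    z=np.load(f"s{k}.npz");Rt=R.from_euler('xyz',z["arr_1"]).as_matrix();pv=z["arr_0"]+Rt@[0,0,-.038]
    for d in(20,24,28,30,32):
        t=np.radians(d);q=proj("side",[pv+Rt@[.06*np.sin(t),0,.06*np.cos(t)],pv+Rt@[.03*np.sin(t),0,.03*np.cos(t)]]);print(d,((q[0]-q[1])[0]/(q[0]-q[1])[1]).round(3),end=' ')
    print("obs slope",m.round(3))
E
```

```text
21 side bottom [(202, np.float64(214.0)), (203, np.float64(210.0)), (204, np.float64(200.0)), (205, np.float64(179.0)), (206, np.float64(142.0)), (207, np.float64(105.0))] scene [(198, np.float64(200.0)), (199, np.float64(201.0)), (200, np.float64(200.0)), (201, np.float64(208.0)), (202, np.float64(222.0)), (203, np.float64(223.0)), (204, np.float64(179.0)), (205, np.float64(154.0))]
lean deg 22.7 +- 1.3 x0,ax mm [9.2 1.1] offs [-1.5 -0.7 -0.5 -0. ] rms 0.52 
 sample [0.5957 0.1345 0.1679]
[-1.1  0.2 -0.9  0.4 -0.7  0.4 -0.6  0.6 -0.6  0.7 -0.5  0.6 -0.2 -0.1
 -0.1  0.2 -0.1 -0.2  0.1 -0.  -0.2  0.1  0.  -0.1 -0.2  0.1 -0.3  0.6
 -0.4 -1.5 -0.7 -0.5 -0. ]
20 -0.431 24 -0.525 28 -0.625 30 -0.678 32 -0.734 obs slope -0.421
25 side bottom [(202, np.float64(215.0)), (203, np.float64(203.0)), (204, np.float64(176.0)), (205, np.float64(130.0)), (206, np.float64(93.0)), (207, np.float64(100.0))] scene [(198, np.float64(190.0)), (199, np.float64(227.0)), (200, np.float64(224.0)), (201, np.float64(185.0)), (202, np.float64(155.0)), (203, np.float64(155.0)), (204, np.float64(158.0)), (205, np.float64(156.0))]
lean deg 28.4 +- 1.3 x0,ax mm [10.9  0.5] offs [-2.2 -0.8 -1.1 -0.4] rms 0.68 
 sample [0.5952 0.1329 0.1698]
[-1.1  0.3 -0.9  0.4 -0.9  0.4 -0.8  0.6 -0.5  0.6 -0.5  0.4 -0.4 -0.2
 -0.  -0.  -0.6  0.3  0.1  0.2  0.1 -0.4 -0.3 -0.4 -0.8  0.6 -0.5  0.6
 -0.8 -2.2 -0.8 -1.1 -0.4]
20 -0.435 24 -0.529 28 -0.629 30 -0.682 32 -0.738 obs slope -0.566
```

Run:
```python
from h import *
from scipy.optimize import least_squares
def pr(c): 
    t=(c-T[:3,3])@T[:3,:3];return Kw[2]+Kw[0]*np.arctan2(t[1],t[2])
def capedge(p):
    q=p[:,274:286].astype(float).mean(1);g=q[:,1]-q[:,2]  # green minus red
    r=np.arange(240,275);v=g[240:275];lo=np.median(g[225:240]);hi=np.median(g[272:285]);th=(lo+hi)/2
    i=np.where((v[:-1]<th)&(v[1:]>=th))[0][0];return 240+i+(th-v[i])/(v[i+1]-v[i])
def cap(th,x0,ax,lc): return pr(np.array([x0,0,-.019])+(.070+ax-lc)*np.array([np.sin(th),0,np.cos(th)])+.0095*np.array([np.cos(th),0,-np.sin(th)]))
def foot(th,x0,ax): return row(np.array([x0,0,-.019])+(.070+ax-.008)*np.array([np.sin(th),0,np.cos(th)]))[0]
C={k:capedge(cv2.imread(f"pics/w{k}.png")) for k in("9","13","18","19","21","24","25")};print({k:round(v,1) for k,v in C.items()})
e0=C["9"];ax=.002
lc=min(np.arange(.07,.095,.0005),key=lambda l:abs(cap(0,0,ax,l)-e0));print("lc",lc)
for k,f in(("13",196),("18",166.5),("21",165.7),("24",156.5),("25",156)):
    for axx in(0,.002):
        s=least_squares(lambda p:[cap(p[0],p[1]*.01,axx,lc-.002+axx)-C[k],foot(p[0],p[1]*.01,axx)-f],[.4,.5]);print(k,axx,"lean",np.degrees(s.x[0]).round(1),"x0 mm",(s.x[1]*10).round(1))
```

```text
{'9': np.float64(255.9), '13': np.float64(254.9), '18': np.float64(250.3), '19': np.float64(250.5), '21': np.float64(251.2), '24': np.float64(250.7), '25': np.float64(251.6)}
lc 0.08750000000000002
13 0 lean 8.0 x0 mm 3.2
13 0.002 lean 7.5 x0 mm 3.0
18 0 lean 21.6 x0 mm 10.2
18 0.002 lean 20.8 x0 mm 9.9
21 0 lean 22.3 x0 mm 10.0
21 0.002 lean 21.5 x0 mm 9.8
24 0 lean 27.0 x0 mm 11.8
24 0.002 lean 26.2 x0 mm 11.5
25 0 lean 27.6 x0 mm 11.6
25 0.002 lean 26.7 x0 mm 11.3
```

Three estimates put the lean at about 26.5°, so it's 3.5° short. There is time for one more gentle pass.

Call:
send_rows(
  moves=[
    {"tx": -0.5,"ty": 0,"tz": -0.2,"turn": -0.3,"gripper": 1},
    {"tx": -0.9,"ty": 0,"tz": -0.3,"turn": -0.6,"gripper": 1},
    {"tx": -0.9,"ty": 0,"tz": 0,"turn": -0.9,"gripper": 1},
    {"tx": -0.7,"ty": 0,"tz": 0,"turn": -0.9,"gripper": 1},
    {"tx": -0.3,"ty": 0,"tz": 0,"turn": -0.9,"gripper": 1},
    {"tx": 0,"ty": 0,"tz": 0,"turn": -0.9,"gripper": 1},
    {"tx": 0,"ty": 0,"tz": 0,"turn": -0.9,"gripper": 1},
    {"tx": 0,"ty": 0,"tz": 0,"turn": -0.9,"gripper": 1},
    {"tx": 0,"ty": 0,"tz": 0,"turn": -0.9,"gripper": 1},
    {"tx": 0,"ty": 0,"tz": 0,"turn": -0.9,"gripper": 1},
    {"tx": 0,"ty": 0,"tz": 0,"turn": -0.9,"gripper": 1},
    {"tx": 0,"ty": 0,"tz": 0,"turn": -0.9,"gripper": 1},
    {"tx": 0,"ty": 0,"tz": 0,"turn": -0.9,"gripper": 1},
    {"tx": 0,"ty": 0,"tz": 0,"turn": -0.9,"gripper": 1},
    {"tx": 0,"ty": 0,"tz": 0,"turn": -0.58,"gripper": 1},
    {"tx": 0,"ty": 0,"tz": 0,"turn": 0,"gripper": 1},
  ],
)

```text
time_s: 32.53
position: [0.4929, 0.0879, 0.1996]
orientation: [3.141, -0.0, 1.574]
ft_force: [-0.7, 0.3, 0.3]
width: 0.13
gripper_force: 72.2
```

Call:
send_rows(
  moves=[
    {"tx": -0.5,"ty": -0.08,"tz": 0,"turn": 0,"gripper": 1},
    {"tx": -0.9,"ty": -0.1,"tz": 0,"turn": 0,"gripper": 1},
    {"tx": -0.9,"ty": -0.1,"tz": 0,"turn": 0,"gripper": 1},
    {"tx": -0.9,"ty": 0,"tz": 0,"turn": 0,"gripper": 1},
    {"tx": -0.9,"ty": 0,"tz": 0,"turn": 0,"gripper": 1},
    {"tx": -0.9,"ty": 0,"tz": 0,"turn": 0,"gripper": 1},
    {"tx": -0.9,"ty": 0,"tz": 0.3,"turn": 0,"gripper": 1},
    {"tx": -0.5,"ty": 0,"tz": 0.7,"turn": 0,"gripper": 1},
    {"tx": -0.2,"ty": 0,"tz": 0.9,"turn": 0,"gripper": 1},
    {"tx": 0,"ty": 0,"tz": 0.9,"turn": 0,"gripper": 1},
    {"tx": 0,"ty": 0,"tz": 0.6,"turn": 0,"gripper": 1},
    {"tx": 0,"ty": 0,"tz": 0.35,"turn": 0,"gripper": 1},
    {"tx": 0,"ty": 0,"tz": 0,"turn": 0,"gripper": 1},
    {"tx": 0,"ty": 0,"tz": 0,"turn": 0,"gripper": 1},
    {"tx": 0,"ty": 0,"tz": 0.3,"turn": 0,"gripper": 1},
    {"tx": 0,"ty": 0,"tz": 0.3,"turn": 0,"gripper": 1},
    {"tx": 0,"ty": 0,"tz": 0.25,"turn": 0,"gripper": 1},
    {"tx": 0,"ty": 0,"tz": 0,"turn": 0,"gripper": 1},
    {"tx": 0,"ty": 0,"tz": 0,"turn": 0,"gripper": 1},
  ],
)

```text
time_s: 34.12
position: [0.4876, -0.0771, 0.0843]
orientation: [3.14, 0.0, 1.573]
ft_force: [1.4, -1.5, 1.1]
width: 0.129
gripper_force: 72.7
```

Call:
send_rows(
  moves=[
    {"tx": -0.2,"ty": 0,"tz": 0.16,"turn": 0,"gripper": 1},
    {"tx": -0.2,"ty": 0,"tz": 0.18,"turn": 0,"gripper": 1},
    {"tx": -0.18,"ty": 0,"tz": 0.18,"turn": 0,"gripper": 1},
    {"tx": -0.14,"ty": 0,"tz": 0.16,"turn": 0,"gripper": 1},
    {"tx": -0.12,"ty": 0,"tz": 0.13,"turn": 0,"gripper": 1},
    {"tx": 0,"ty": 0,"tz": 0,"turn": 0,"gripper": 1},
    {"tx": 0,"ty": 0,"tz": 0,"turn": 0,"gripper": 1},
    {"tx": 0,"ty": 0,"tz": 0,"turn": 0,"gripper": 1},
  ],
)

```text
time_s: 34.78
position: [0.4865, -0.0986, 0.0641]
orientation: [-3.141, 0.0, 1.572]
ft_force: [0.0, -1.8, 6.1]
width: 0.131
gripper_force: 71.4
```

Run:
```python
from h import *
s,p=look("w26");prof(p,100,160)
```

```text
t 34.78 pos [0.4865, -0.0986, 0.0641] rpy [-3.1413, 0.0002, 1.5725] w 0.131 F [0.0, -1.8, 6.1] g 71.4
[(100, [105, 235, 243]), (103, [105, 234, 243]), (106, [105, 235, 243]), (109, [106, 235, 243]), (112, [106, 235, 243]), (115, [105, 233, 243]), (118, [78, 181, 222]), (121, [102, 167, 198]), (124, [157, 200, 220]), (127, [162, 204, 222]), (130, [166, 193, 213]), (133, [171, 197, 215]), (136, [169, 195, 214]), (139, [170, 196, 215]), (142, [171, 195, 214]), (145, [170, 195, 214]), (148, [172, 197, 216]), (151, [173, 198, 216]), (154, [172, 197, 215]), (157, [172, 196, 214])]
```

Call:
send_rows(
  moves=[
    {"tx": 0,"ty": 0,"tz": -0.1,"turn": 0,"gripper": 1},
    {"tx": 0,"ty": 0,"tz": -0.15,"turn": 0,"gripper": 1},
    {"tx": 0,"ty": 0,"tz": -0.2,"turn": 0,"gripper": 1},
    {"tx": 0,"ty": 0,"tz": -0.25,"turn": 0,"gripper": 1},
    {"tx": 0,"ty": 0,"tz": -0.3,"turn": 0,"gripper": 1},
    {"tx": 0,"ty": 0,"tz": -0.3,"turn": 0,"gripper": 1},
    {"tx": 0,"ty": 0,"tz": -0.4,"turn": 0,"gripper": 1},
    {"tx": 0,"ty": 0,"tz": 0,"turn": 0,"gripper": 1},
    {"tx": 0,"ty": 0,"tz": 0,"turn": 0,"gripper": 1},
  ],
)

```text
time_s: 35.58
position: [0.4874, -0.0982, 0.1074]
orientation: [3.14, 0.0, 1.573]
ft_force: [0.2, 0.5, -0.5]
width: 0.131
gripper_force: 66.6
```

```bash
cat > wl.py <<'E'
from h import *
from scipy.optimize import least_squares
def pr(c): 
    t=(c-T[:3,3])@T[:3,:3];return Kw[2]+Kw[0]*np.arctan2(t[1],t[2])
def capedge(p):
    q=p[:,274:286].astype(float).mean(1);g=q[:,1]-q[:,2]
    v=g[235:275];lo=np.median(g[220:235]);hi=np.median(g[272:285]);th=(lo+hi)/2
    i=np.where((v[:-1]<th)&(v[1:]>=th))[0][0];return 235+i+(th-v[i])/(v[i+1]-v[i])
def cap(th,x0,ax,lc): return pr(np.array([x0,0,-.019])+(.070+ax-lc)*np.array([np.sin(th),0,np.cos(th)])+.0095*np.array([np.cos(th),0,-np.sin(th)]))
def foot(th,x0,ax): return row(np.array([x0,0,-.019])+(.070+ax-.008)*np.array([np.sin(th),0,np.cos(th)]))[0]
def wl(p,f,ax=.002):
    c=capedge(p);s=least_squares(lambda q:[cap(q[0],q[1]*.01,ax,.0875)-c,foot(q[0],q[1]*.01,ax)-f],[.4,.5]);print("cap",round(c,1),"lean",np.degrees(s.x[0]).round(1),"x0",(s.x[1]*10).round(1));return s.x
E
python3 - <<'E'
from wl import *
s,p=look("w27");prof(p,125,175)
for f in(144,148,152): wl(p,f)
E
```

```text
t 35.58 pos [0.4874, -0.0982, 0.1074] rpy [3.1398, 0.0004, 1.5733] w 0.131 F [0.2, 0.5, -0.5] g 66.6
[(125, [74, 169, 209]), (128, [74, 170, 209]), (131, [73, 168, 207]), (134, [74, 168, 207]), (137, [74, 167, 207]), (140, [71, 160, 197]), (143, [62, 143, 176]), (146, [124, 198, 222]), (149, [156, 211, 224]), (152, [152, 180, 198]), (155, [154, 180, 197]), (158, [156, 181, 199]), (161, [155, 180, 197]), (164, [157, 182, 199]), (167, [157, 181, 197]), (170, [158, 182, 198]), (173, [161, 183, 200])]
cap 250.4 lean 32.6 x0 13.8
cap 250.4 lean 30.5 x0 13.1
cap 250.4 lean 28.4 x0 12.4
```

Lean is now about 31° by the wrist model. I'll go to the focus.

Call:
send_rows(
  moves=[
    {"tx": 0,"ty": 0,"tz": -0.5,"turn": 0,"gripper": 1},
    {"tx": 0,"ty": 0,"tz": -0.8,"turn": 0,"gripper": 1},
    {"tx": 0,"ty": 0,"tz": -0.9,"turn": 0,"gripper": 1},
    {"tx": 0.3,"ty": 0.05,"tz": -0.9,"turn": 0,"gripper": 1},
    {"tx": 0.6,"ty": 0.1,"tz": -0.6,"turn": 0,"gripper": 1},
    {"tx": 0.9,"ty": 0.1,"tz": 0,"turn": 0,"gripper": 1},
    {"tx": 0.9,"ty": 0,"tz": 0,"turn": 0,"gripper": 1},
    {"tx": 0.9,"ty": 0,"tz": 0,"turn": 0,"gripper": 1},
    {"tx": 0.9,"ty": 0,"tz": 0,"turn": 0,"gripper": 1},
    {"tx": 0.9,"ty": 0,"tz": 0,"turn": 0,"gripper": 1},
    {"tx": 0.9,"ty": 0,"tz": 0,"turn": 0,"gripper": 1},
    {"tx": 0.8,"ty": 0,"tz": 0,"turn": 0.3,"gripper": 1},
    {"tx": 0.4,"ty": 0,"tz": 0,"turn": 0.6,"gripper": 1},
  ],
)

```text
time_s: 36.72
position: [0.4922, 0.0927, 0.1984]
orientation: [-3.14, -0.001, 1.485]
ft_force: [0.5, 0.3, 0.3]
width: 0.129
gripper_force: 66.6
```

Call:
send_rows(
  moves=[
    {"tx": 0,"ty": 0,"tz": 0,"turn": 0.9,"gripper": 1},
    {"tx": 0,"ty": 0,"tz": 0,"turn": 0.9,"gripper": 1},
    {"tx": 0,"ty": 0,"tz": 0,"turn": 0.9,"gripper": 1},
    {"tx": 0,"ty": 0,"tz": 0,"turn": 0.9,"gripper": 1},
    {"tx": 0,"ty": 0,"tz": 0,"turn": 0.9,"gripper": 1},
    {"tx": 0,"ty": 0,"tz": 0,"turn": 0.9,"gripper": 1},
    {"tx": 0,"ty": 0,"tz": 0,"turn": 0.9,"gripper": 1},
    {"tx": 0,"ty": 0,"tz": 0,"turn": 0.9,"gripper": 1},
    {"tx": 0,"ty": 0,"tz": 0,"turn": 0.9,"gripper": 1},
    {"tx": 0,"ty": 0,"tz": 0,"turn": 0.9,"gripper": 1},
    {"tx": 0,"ty": 0,"tz": 0,"turn": 0.9,"gripper": 1},
    {"tx": 0,"ty": 0,"tz": 0,"turn": 0.9,"gripper": 1},
    {"tx": 0,"ty": 0,"tz": 0,"turn": 0.58,"gripper": 1},
    {"tx": 0,"ty": 0,"tz": 0,"turn": 0,"gripper": 1},
    {"tx": 0,"ty": 0,"tz": 0,"turn": 0,"gripper": 1},
  ],
)

```text
time_s: 37.97
position: [0.4925, 0.0896, 0.1986]
orientation: [3.141, 0.001, 0.347]
ft_force: [-0.5, -0.0, -0.3]
width: 0.127
gripper_force: 66.6
```

Call:
send_rows(
  moves=[
    {"tx": 0.4,"ty": -0.1,"tz": 0.1,"turn": 0,"gripper": 1},
    {"tx": 0.8,"ty": -0.1,"tz": 0.2,"turn": 0,"gripper": 1},
    {"tx": 0.8,"ty": -0.04,"tz": 0.2,"turn": 0,"gripper": 1},
    {"tx": 0.7,"ty": 0,"tz": 0,"turn": 0,"gripper": 1},
    {"tx": 0.5,"ty": 0,"tz": 0,"turn": 0,"gripper": 1},
    {"tx": 0,"ty": 0,"tz": 0,"turn": 0,"gripper": 1},
    {"tx": 0,"ty": 0,"tz": 0,"turn": 0,"gripper": 1},
    {"tx": 0,"ty": 0,"tz": 0,"turn": 0,"gripper": 1},
  ],
)

```text
time_s: 38.63
position: [0.5653, 0.1219, 0.1862]
orientation: [-3.141, 0.001, 0.345]
ft_force: [-0.5, 0.5, -0.0]
width: 0.133
gripper_force: 66.6
```

Run:
```python
from fit import *
import wl
s,p,im=meas(28);prof(p,136,166)
g=p[:,276:285].astype(float).mean((1,2));i=next(r for r in range(130,180) if g[r]>=120);e=i-(g[i]-120)/(g[i]-g[i-1]);print("edge",e)
wl.wl(p,e)
a,b=im["side"],im["scene"]
print("side bottom",[(r,a[r,274:284].max()) for r in range(199,207)],"scene",[(r,b[r,292:300].max()) for r in range(194,204)])
o=obsof(a,b,sr=(178,196),br=(184,196));print([(x[0],x[1],round(x[2],1),x[3]) for x in o])
def half(A,c0,c1,rs):
    v=[A[r,c0:c1].max() for r in rs]
    for j in range(len(v)-1):
        if v[j]>=140>v[j+1]: return rs[j]+(v[j]-140)/(v[j]-v[j+1])
sb=half(a,274,284,range(196,210)) or 204;print(sb)
fit(28,o,{"side":sb,"wrist":e})
for d in(24,28,30,32):
    t=np.radians(d);Rt=R.from_euler('xyz',s[1]).as_matrix();pv=s[0]+Rt@[.012,0,-.019];q=proj("side",[pv+Rt@[.04*np.sin(t),0,.04*np.cos(t)],pv]);print(d,((q[0]-q[1])[0]/(q[0]-q[1])[1]).round(3),end=' ')
for sd in(-1,1):
    oo=[x for x in o if x[0]=="side" and x[3]==sd];print("slope",sd,np.polyfit([x[1] for x in oo],[x[2] for x in oo],1)[0].round(3))
```

```text
t 38.63 pos [0.5653, 0.1219, 0.1862] rpy [-3.1413, 0.0013, 0.3452] w 0.133 F [-0.5, 0.5, -0.0] g 66.6
[(136, [56, 61, 65]), (139, [58, 62, 67]), (142, [59, 64, 69]), (145, [97, 106, 115]), (148, [215, 229, 237]), (151, [214, 227, 236]), (154, [223, 236, 242]), (157, [225, 236, 242]), (160, [226, 237, 243]), (163, [227, 238, 243])]
edge 145.20157894736843
cap 250.9 lean 32.2 x0 13.3
side bottom [(199, np.float64(224.0)), (200, np.float64(215.0)), (201, np.float64(204.0)), (202, np.float64(180.0)), (203, np.float64(140.0)), (204, np.float64(102.0)), (205, np.float64(81.0)), (206, np.float64(83.0))] scene [(194, np.float64(192.0)), (195, np.float64(193.0)), (196, np.float64(189.0)), (197, np.float64(188.0)), (198, np.float64(206.0)), (199, np.float64(203.0)), (200, np.float64(175.0)), (201, np.float64(151.0)), (202, np.float64(155.0)), (203, np.float64(157.0))]
[('side', 178, np.float64(287.4), -1), ('side', 178, np.float64(298.5), 1), ('side', 180, np.float64(286.1), -1), ('side', 180, np.float64(296.8), 1), ('side', 182, np.float64(284.8), -1), ('side', 182, np.float64(295.5), 1), ('s
[... 247 characters left out ...]
279.4), -1), ('side', 190, np.float64(289.4), 1), ('side', 192, np.float64(278.2), -1), ('side', 194, np.float64(276.8), -1), ('scene', 184, np.float64(291.6), -1), ('scene', 186, np.float64(292.2), -1), ('scene', 188, np.float64(292.7), -1), ('scene', 190, np.float64(293.5), -1), ('scene', 192, np.float64(293.8), -1), ('scene', 194, np.float64(294.6), -1)]
203.0
lean deg 33.5 +- 1.4 x0,ax mm [13.2  0.8] offs [-1.8 -1.3 -0.1  0. ] rms 0.64 
 sample [0.5989 0.134  0.1711]
[-1.3  0.2 -1.1  0.2 -0.9  0.4 -0.7  0.5 -0.6  0.6 -0.4  0.6 -0.2  0.4
  0.   0.2 -0.1  0.1  0.1 -0.1  0.1 -0.2 -0.1 -0.3  0.9 -0.6 -1.8 -1.3
 -0.1  0. ]
24 -0.527 28 -0.629 30 -0.683 32 -0.739 slope -1 -0.666
slope 1 -0.741
```

Lean is about 31°, close to the required 30°. The last short step to the focus is +22 mm along tool x.

Call:
send_rows(
  moves=[
    {"tx": 0.3,"ty": 0,"tz": -0.04,"turn": 0,"gripper": 1},
    {"tx": 0.35,"ty": 0,"tz": 0,"turn": 0,"gripper": 1},
    {"tx": 0.22,"ty": 0,"tz": 0,"turn": 0,"gripper": 1},
    {"tx": 0,"ty": 0,"tz": 0,"turn": 0,"gripper": 1},
    {"tx": 0,"ty": 0,"tz": 0,"turn": 0,"gripper": 1},
    {"tx": 0,"ty": 0,"tz": 0,"turn": 0,"gripper": 1},
    {"tx": 0,"ty": 0,"tz": 0,"turn": 0,"gripper": 1},
    {"tx": 0,"ty": 0,"tz": 0,"turn": 0,"gripper": 1},
  ],
)

```text
time_s: 39.45
position: [0.5863, 0.1295, 0.1875]
orientation: [-3.141, 0.0, 0.345]
ft_force: [0.1, 0.3, 0.2]
width: 0.131
gripper_force: 66.6
```

Run:
```python
from fit import *
import wl
s,p,im=meas(29);g=p[:,276:285].astype(float).mean((1,2));i=next(r for r in range(130,180) if g[r]>=120);e=i-(g[i]-120)/(g[i]-g[i-1])
th,x=wl.wl(p,e);x0=x*.01;Rt=R.from_euler('xyz',s[1]).as_matrix();S=s[0]+Rt@(np.array([x0,0,-.019])+.042*np.array([np.sin(th),0,np.cos(th)]))
L=np.array([.7163,.1767,.2313]);y=.345;d=np.array([-.866*np.cos(y),-.866*np.sin(y),-.5]);F=L+.12*d;print("sample",S,"focus",F,"diff",S-F)
print([ (n,proj(n,[S]).round(1).tolist()) for n in im])
b=im["scene"];a=im["side"]
for n,A in im.items():
    u=proj(n,[S])[0].astype(int)
    for r in range(u[1]-8,u[1]+16,3): print(n,r,u[0]-16,' '.join("%3d"%v for v in A[r,u[0]-16:u[0]+18:2]))
for n in("scene","side"): print(n,"reds",[(q[0],q[2].tolist()) for q in blobs(cv2.imread(f"pics/{n}29.png"),"red",20,400)])
```

```text
t 39.45 pos [0.5863, 0.1295, 0.1875] rpy [-3.1415, 0.0003, 0.3451] w 0.131 F [0.1, 0.3, 0.2] g 66.6
cap 251.1 lean 32.5 x0 13.4
sample [0.62009097 0.14166451 0.1710327 ] focus [0.61850344 0.1415546  0.1713    ] diff [ 0.00158753  0.00010991 -0.0002673 ]
[('scene', [[301.3, 186.3]]), ('side', [[274.0, 193.6]])]
scene 178 285  38  40  40  40  37 136 196 189 189 144  39  34  38  38  36  38  38
scene 181 285  36  31  34  40  40  53 188 197 199 174  38  38  36  36  35  35  36
scene 184 285  33  32  29  34  36  37 141 189 195 186 126 113  99  73  43  34  41
scene 187 285  36  37  38  35  30  33  75 180 189 185 194 153 149 146 148 148 145
scene 190 285  32  33  35  37  35  37  31 169 186 188 190 148 150 148 151 152 153
scene 193 285  28  34  36  34  36  35  35 102 187 188 155 152 148 153 149 149 148
scene 196 285  35  34  34  25  31  29  62 149 149 147 148 146 148 146 150 121  72
scene 199 285  34  33  38  33  33 112 146 150 150 148 150 151 149 148 149 105  70
side 185 257  74  80  83  98  98  98  96 110 192 236 234 246 226 134  84  78  80
side 188 257  75  71  80  85  89  99 108 194 235 227 212 198 126  76  77  75  73
side 191 257  95  75  76  74  74  94 190 235 225 210 188 117  77  79  78  75  76
side 194 257 202 142  90  71  94 189 233 222 210 186 114  77  77  76  78  81  85
side 197 257 224 203 183 132 174 231 222 209 186 111  76  76  78  80  76  87 158
side 200 257 224 220 211 196 182 205 205 181 111  77  76  73  75  80  82 146 255
side 203 257 216 221 213 166  98 104 109  86  76  76  75  76  77  78  78 117 213
side 206 257 127 122  95  70  68  75  75  77  80  78  81  77  80  78  80  98 173
scene reds [(267, [438.9, 160.4]), (112, [290.9, 262.5]), (124, [313.3, 273.9])]
side reds [(88, [203.5, 133.8]), (49, [344.5, 202.3]), (31, [337.5, 214.9])]
```

Call:
send_rows(
  moves=[
    {"tx": -0.08,"ty": 0,"tz": 0,"turn": 0,"gripper": 1},
    {"tx": 0,"ty": 0,"tz": 0,"turn": 0,"gripper": 1},
    {"tx": 0,"ty": 0,"tz": 0,"turn": 0,"gripper": 1},
    {"tx": 0,"ty": 0,"tz": 0,"turn": 0,"gripper": 1},
    {"tx": 0,"ty": 0,"tz": 0,"turn": 0,"gripper": 1},
    {"tx": 0,"ty": 0,"tz": 0,"turn": 0,"gripper": 1},
    {"tx": 0,"ty": 0,"tz": 0,"turn": 0,"gripper": 1},
    {"tx": 0,"ty": 0,"tz": 0,"turn": 0,"gripper": 1},
  ],
)

```text
time_s: 40.27
position: [0.5847, 0.129, 0.1875]
orientation: [-3.142, 0.0, 0.345]
ft_force: [0.2, 0.5, -0.0]
width: 0.131
gripper_force: 66.6
```

```bash
python3 -c "
from station import *
s=get_state();print(s['position'],abs(s['joint_vel']).max());print(finish_job())"
```

```text
[0.58469305 0.12897915 0.18748619] 0.001998995395798014
the job is handed in; nothing more can be done
None
```

I handed the job in at about 40 s: the red-capped tube stands in the rack's empty hole, released, and the green-capped tube is held still at the focus, cap leaning away from the lens at about 31° (30° asked), its position good to a few millimetres.

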